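# Nip a glued-up specimen box in the screw press

## Task

The slim specimen box on the press bed has just been glued and must go under pressure: slide it along the bed right up to the back stop, square and centred under the platen. Then take the crank by its revolving grip and wind it clockwise, round and round, until the platen nips the box: stop when turning takes about twice the free-running effort, without crushing the box, and leave it nipped with your hands off. Leave the other things on the bench where they are.

Things in the scene. Friction and masses are not known exactly. Their poses are not given: they have to be found in the camera images.
- box_centre (a point): Centre (half-way up) of the glued-up specimen box: a slim closed walnut box, 220 long (its x) x 56 wide (its y) x 28 mm high, pale plywood top, about 0.35 kg. It starts flat on the press bed, part-way in and skewed, 45 to 75 mm short of the stop. Its near end, on the robot's side, sticks out and can be gripped across its width from above.
- box: The same box; origin at the centre of its underside, axes as for its centre point.
- bed_centre (a point): Point on top of the press's wooden bed, straight under the screw. The bed is a packing board on a rubber underlay, laid higher or lower for each job. x runs along the bed from the infeed end (robot's side) to the back stop, z up. The bed is 140 mm wide and reaches 175 mm to -x. With the box home and centred its centre is straight above this point.
- press: The blue two-column screw press, fixed to the bench; origin under the screw axis at bench height, axes as for the bed. Columns 24 mm thick stand at y = -90 and +90 mm; the bridge on them is 46 mm long in x, 226 mm in y, from 118 to 152 mm above the bench.
- stop_face (a point): Middle of the face of the back stop, a dark steel bar across the far end of the bed, 110 mm to +x of the bed's centre point; its top is 50 mm above the bench. The box's far end must bear against it.
- crank (a joint): Crank angle (rad), clockwise from above; 0 with the grip on the back-stop side (+x), starts at -1.2 to 1.2. Each clockwise turn lowers crank, grip and platen by 12 mm. Running free takes a steady 5 N at the grip along the circle; once the platen bears this grows by 5 to 6 N per radian, to 10 N at the right nip and 12.5 N where the box is crushed. Let go, it stays (beyond 10 N, it runs back).
- crank_hub (a point): Top of the crank's hub, on the screw axis, 206 mm above the bench at crank angle 0. The crank arm points along its x to the grip, whose axis is 65 mm away; nothing near the hub stands more than 15 mm higher than this point except the grip.
- grip_mid (a point): The place to grip: on the axis of the upright black revolving grip, 30 mm above the level of the hub point. The grip is 24 mm thick and 64 mm tall, standing upright on the end of the crank arm, from 40 mm below this point to 24 mm above it, and spins freely about its own axis, so the hand need not turn.
- screw: The screw with the crank, grip and platen that it carries; z up, origin on the screw's axis. The platen is a steel plate 110 (x) x 86 (y) mm with a rubber face, over the bed. It meets the box at some crank angle between 8.8 and 12.4, which differs from job to job with the packing and must be felt.
- weight: Bystander: brass weight, 46 mm across, 60 mm tall, on the bench beside the press.
- dish: Bystander: covered glass dish with specimens, 92 mm across, 16 mm tall, on the bench beside the press.
- caul: Bystander: beech pressing strip 150 x 50 x 20 mm, on the bench beside the press.
- brush: Bystander: glue brush lying on the bench beside the press.
- glue: Bystander: white glue bottle 150 mm tall, standing at the left.
- jar: Bystander: amber jar 85 mm tall, standing at the right.
- cardbox: Bystander: open cardboard box 90 x 70 x 32 mm, at the right.
Things that resemble listed ones, but are neither listed nor needed, are in the scene too. Leave any turquoise look-alike of the box alone.

How it is judged:
On the way, in this order (a step that is already met when the one before it is completed fails the run):
1. the box is slid home: against the back stop, square and centred (x of box_centre in the frame of bed_centre above -0.003 m and y of box_centre in the frame of bed_centre between -0.008 and 0.008 m and angle between the x axis of box_centre and the x axis of bed_centre, either way round below 0.08 rad), for 0.2 s.
2. the platen has been wound down onto the box in its place (all of step 1 and contact force between screw and box above 8 N), for 0.1 s.
At the end, for the whole second after the job is handed in: The box lies with its far end within 3 mm of the back stop, within 8 mm of the middle of the bed and within 4.5 degrees of square; the platen presses on it with 80 to 260 N; crank and box are at rest (all of step 1 and contact force between screw and box between 80 and 260 N and velocity of joint crank between -0.05 and 0.05 rad/s and linear speed of box below 0.01 m/s); the robot touches nothing.
It fails at once if the box is crushed: the platen presses with more than 260 N (contact force between screw and box above 260 N).
It fails at once if another thing on the bench is shoved by more than 40 mm (distance of any of weight, dish, caul, brush, glue, jar, cardbox from where it was at the start of the episode above 0.04 m).
It also fails if it takes over 72 s, if anything falls off the work surface, if the arm or the gripper's body presses on something with over 40 N, if the wrist force passes 120 N, or if a joint passes its speed limit or range.

## Robot

A 6-joint arm with a two-finger parallel gripper is mounted at the origin on the work surface. World frame = base frame: x ahead of the robot, y to its left, z up, the work surface at z = 0. Lengths are in m, angles in rad, forces in N, time in s.
With the tool pointing down it reaches from about 0.25 to 0.8 m from the base axis. Payload 8.5 kg.
Tool frame: the origin (TCP) lies midway between the tips of the shut fingers; the grasp point (between the pads) lies grip_depth behind it (grip_depth is the distance from the TCP to the grasp point, in m); z points along the fingers, y is the direction in which the jaws open and shut (so a half turn about z gives the same grasp; the last joint's range is limited). The gripper opens to 85 mm and grips with 20 to 120 N. Pads are 22 mm wide; open, the fingers measure 114 mm over their backs; the gripper's body (76 mm by 85 mm) begins 54 mm behind the grasp point. The pads swing forward as they close: fully open they stand 13 mm farther back than shut.
Start: joints at [-1.168, 0.238, -0.013, 1.319, 0, 1.571], TCP at [0.206, -0.483, 0.231] pointing down, gripper open.
Joint ranges: [-2.66, 2.66], [-1.03, 1.9], [-1.14, 1.46], [-1.82, 2.27], [-1.45, 1.34], [-3.14, 3.14]. Speed limits (rad/s): [2.22, 2.22, 2.79, 3.14, 3.14, 3.14].

## Interface

Orientations are given as [roll, pitch, yaw] about the fixed x, y, z axes, in that order (R = Rz(yaw) Ry(pitch) Rx(roll)).
In Python, from plant import sense, get_image, hand_in, grip_depth gives the robot as it stands.
- The arm moves only by the tool move_arm, never from a script. Its argument "deltas" is a list of rows, each a list of 3 entries, a list of its own where there are three numbers: the shift along the world's x, y, z in m, then the turn, a rotation vector about the world's x, y, z in rad, then the finger opening in m, from 0 to 0.0854. In form: [[[tx, ty, tz], [ax, ay, az], jaw], ...]. A call has 1 to 10 rows; each row is the pose to reach, as a shift and turn from the pose commanded when the call began; what a row does not reach only later rows make up. A row lasts 1/12 s, in which the tool goes at most 41.7 mm and 7.16 degrees, less where a joint would pass 70% of its speed; a pose out of reach is approached as far as the arm can. A call with a gripper value outside its range is refused whole. The fingers move at their own pace and stop on an object; "grip_force" is the grip in N (left out, the last holds). Time passes only in rows, so rows that repeat a pose let the fingers close. It gives the time, the measured TCP pose, the force and the opening at its end, in the units of the state.
- sense(): the state, without advancing time (a new reading comes with each control period).
- get_image(name): name is "scene" or "side" or "wrist"; returns a dict with "image" (420x560x3 uint8, red, green, blue), "fx", "fy", "cx", "cy" (pixels), "extrinsics" (4x4, takes a point from camera to world coordinates). Camera axes: x right, y down, z forward; pixel columns grow to the right and rows downward; lengths in m; the calibration is good to about 2 mm. A picture is of the moment at which its call begins. There is no depth.
- hand_in(): hands the job in, once; it reports no verdict.
The state is a dict: "time_s": time; "joint_positions": joint angles; "dq": joint speeds; "joint_torque": joint torques, N m; "tcp_pos": TCP position; "eef_rot": TCP orientation; "wrist_force": force on the tool from outside, world axes, zero at the start; "ft_torque": the same for the moment, N m; "width": opening from 0.0 (shut) to 1.0 (fully open).
Only numpy, scipy, OpenCV 4.12 (cv2) and the standard library are available. Lean on these libraries where they do the work, as an engineer would, in place of code of your own. Each camera call takes 0.05 s, during which the arm holds its last target.

## Working session

There is one attempt and no reset: what is moved stays moved. The work goes in short steps, Python scripts to look and compute and a tool call to move; the robot and the scene stay as the last step left them, time stands still between calls to the robot, and variables do not carry over. Pictures are saved under pics/ and viewed, and the job is handed in when it is done.

Besides the shell and the picture viewer there is one more tool, called after "Request:" as name(argument=value, ...) on one line, values as JSON. move_arm: Moves the arm, as the interface text tells. Its arguments: {"type":"object","properties":{"deltas":{"type":"array"},"grip_force":{"type":"number"}},"required":["deltas"]}

```bash
ls; mkdir -p pics; cat > h.py <<'E'
from plant import sense,get_image,hand_in,grip_depth
import numpy as np, cv2, pickle
def snap(n,tag):
    d=get_image(n); cv2.imwrite(f'pics/{tag}.png',d['image'][:,:,::-1]); pickle.dump(d,open(f'pics/{tag}.pkl','wb')); return d
def load(tag): return pickle.load(open(f'pics/{tag}.pkl','rb'))
def crop(tag,u0,v0,u1,v1,k,out):
    im=load(tag)['image'][v0:v1,u0:u1,::-1]; cv2.imwrite(f'pics/{out}.png',cv2.resize(im,None,fx=k,fy=k,interpolation=cv2.INTER_CUBIC))
def ray(d,u,v):
    E=np.array(d['extrinsics']); r=E[:3,:3]@np.array([(u-d['cx'])/d['fx'],(v-d['cy'])/d['fy'],1]); return E[:3,3],r/np.linalg.norm(r)
def atz(d,u,v,z):
    o,r=ray(d,u,v); return o+r*(z-o[2])/r[2]
def tri(*a):
    A=np.zeros((3,3));b=np.zeros(3);L=[ray(*x) for x in a]
    for o,r in L: P=np.eye(3)-np.outer(r,r);A+=P;b+=P@o
    p=np.linalg.solve(A,b); return p,[np.linalg.norm((np.eye(3)-np.outer(r,r))@(p-o)) for o,r in L]
def proj(d,p):
    E=np.linalg.inv(np.array(d['extrinsics'])); q=E[:3,:3]@np.array(p)+E[:3,3]; return np.array([d['fx']*q[0]/q[2]+d['cx'],d['fy']*q[1]/q[2]+d['cy']])
E
python3 - <<'E'
from h import *
for n in('scene','side','wrist'):
    d=snap(n,n+'0'); print(n,d['fx'],d['cx'],np.round(d['extrinsics'],3).tolist())
print(grip_depth); print(sense())
E
```

```text
pics
scene 497.3864220694052 278.0350163351271 [[-0.669, 0.622, -0.406, 1.056], [0.743, 0.57, -0.351, 0.462], [0.013, -0.536, -0.844, 1.274], [0.0, 0.0, 0.0, 1.0]]
side 474.71486439423256 273.0811681608876 [[-0.872, -0.357, 0.336, 0.105], [-0.49, 0.651, -0.579, 0.704], [-0.012, -0.669, -0.743, 1.058], [0.0, 0.0, 0.0, 1.0]]
wrist 372.6310111168868 278.24159690087674 [[0.391, -0.876, -0.283, 0.277], [-0.92, -0.373, -0.119, -0.453], [-0.002, 0.307, -0.952, 0.373], [0.0, 0.0, 0.0, 1.0]]
0.0187
{'time_s': 0.15, 'joint_positions': array([-1.16799186e+00,  2.38671426e-01, -1.40527714e-02,  1.31921365e+00,
        2.23970407e-05,  1.57080719e+00]), 'dq': array([ 1.36950606e-03, -2.53011147e-03,  1.15306648e-03,  9.29104459e-04,
        2.55651235e-05, -2.61333433e-03]), 'joint_torque': array([-7.44467216e-04, -5.39075768e+01,  3.46597946e+01,  1.44254859e-02,
       -2.29905498e-05, -8.92117185e-06]), 'tcp_pos': array([ 0.20568044, -0.48268377,  0.23081344]), 'eef_rot': array([-3.14045113e+00, -2.23846308e-05,  4.02793585e-01]), 'wrist_force': array([-0.16896442,  0.32447071, -0.65316148]), 'ft_torque': array([-0.02298028,  0.00028826, -0.04947135]), 'width': 0.9997326811296482}
```

View pics/scene0.png

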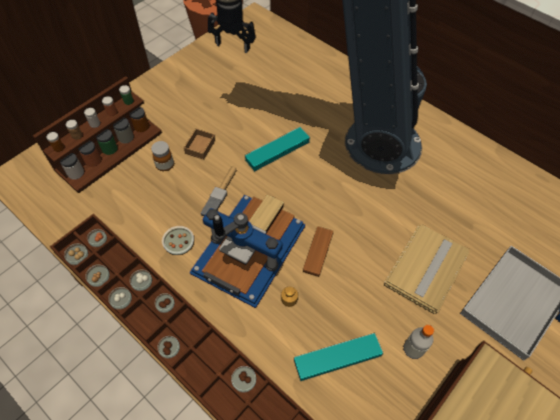

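View pics/side0.png

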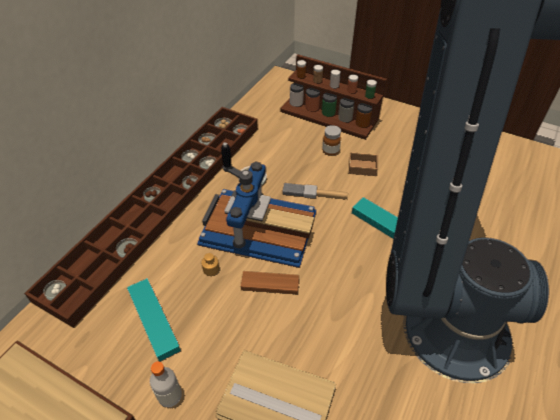

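View pics/wrist0.png

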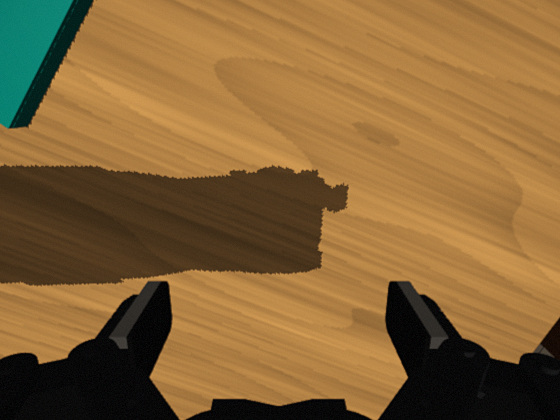

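The scene view shows the press near (248,248), with the box's pale top sticking out at about (266,212). The side view has the press near (258,222). I'll enlarge both.

```bash
python3 - <<'E'
from h import *
crop('scene0',185,180,315,310,6,'sc1'); 
im=cv2.imread('pics/sc1.png'); cv2.imwrite('pics/sc1.png',im[:600*2][:,:])
crop('scene0',185,185,315,283,6,'sc1'); crop('scene0',185,210,315,308,6,'sc1b')
crop('side0',190,135,322,233,6,'sd1');crop('side0',190,170,322,268,6,'sd1b')
for n,u,v in(('scene0',248,248),('side0',258,228)): print(atz(load(n),u,v,0.02))
E
```

```text
[ 0.5975129  -0.04468528  0.02      ]
[ 0.58316936 -0.03382625  0.02      ]
```

View pics/sc1.png

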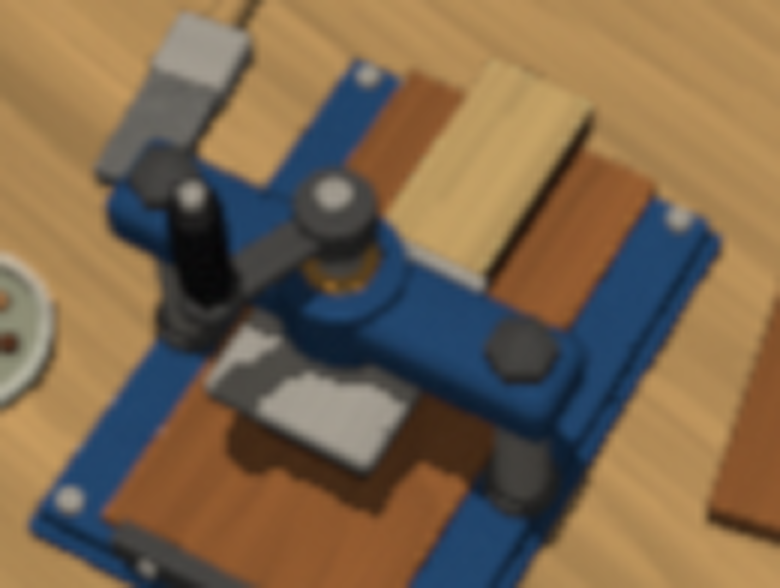

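View pics/sc1b.png

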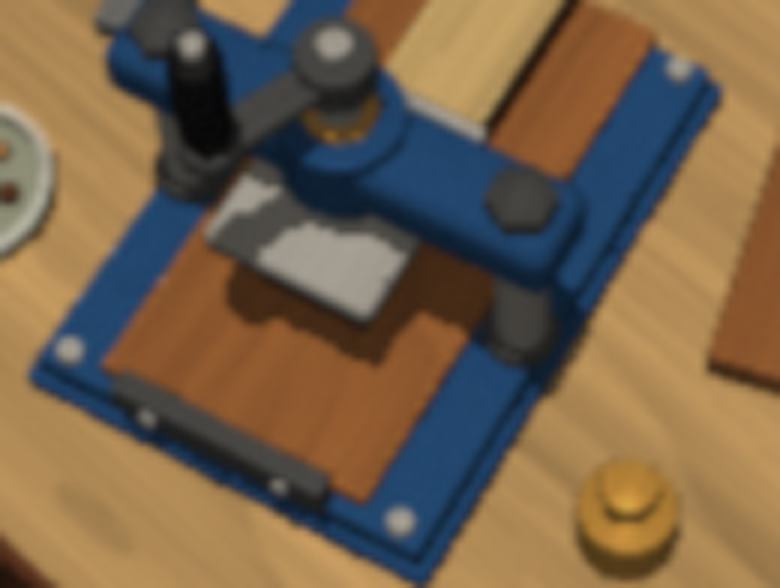

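View pics/sd1.png

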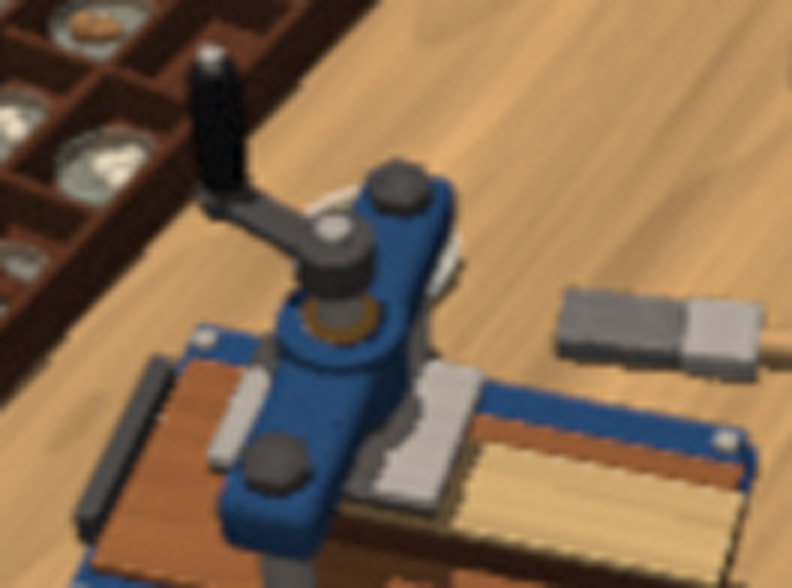

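View pics/sd1b.png

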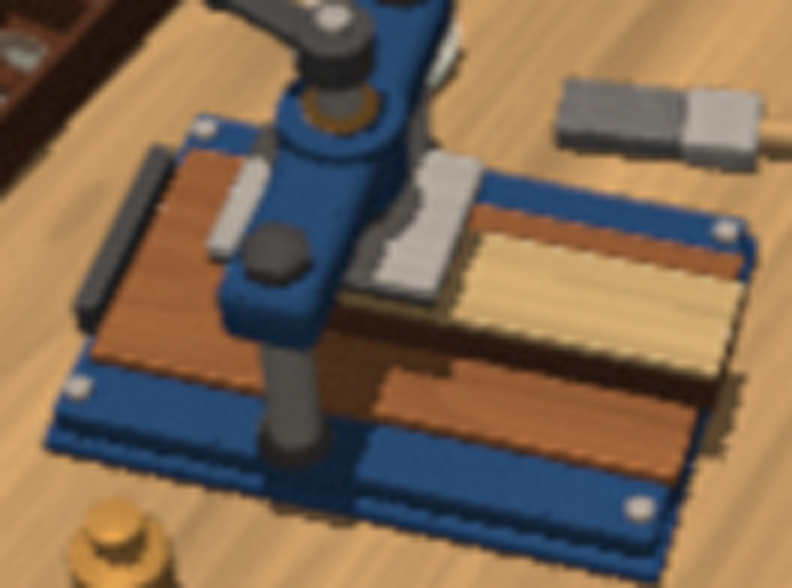

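```bash
python3 - <<'E'
from h import *
S=load('scene0');D=load('side0')
f=lambda x,u0:u0+(x+.5)/6-.5
def s(u,v,b=0): return (S,f(u,185),f(v,210 if b else 185))
def d(u,v,b=0): return (D,f(u,190),f(v,170 if b else 135))
P={'hub':(s(334,193),d(333,228)),'inL':(s(368,75),d(727,230,1)),'inR':(s(680,217),d(640,508,1)),
'stL':(s(70,349,1),d(205,127,1)),'stR':(s(400,521,1),d(78,388,1)),'boltL':(s(163,172),d(400,188)),'boltR':(s(522,350),d(277,462)),
'gripT':(s(190,193),d(210,55)),'boxL':(s(492,62),d(742,288,1)),'boxR':(s(592,108),d(722,375,1)),'bedR':(s(652,190),d(697,408,1)),'bedL':(s(412,72),d(742,270,1)),
'stopR':(s(325,490,1),d(90,325,1)),'stopL':(s(118,378,1),d(160,152,1))}
Q={}
for k,a in P.items():
    p,r=tri(*a);Q[k]=p;print(k,np.round(p,4),np.round(r,4))
c=(Q['inL']+Q['inR']+Q['stL']+Q['stR'])/4;print('base c',c)
for a,b in(('inL','stL'),('inR','stR')): v=Q[b]-Q[a];print(np.arctan2(v[1],v[0]),np.linalg.norm(v))
for a,b in(('inR','inL'),('stR','stL'),('boltR','boltL'),('bedR','bedL'),('stopR','stopL'),('boxR','boxL')): v=Q[b]-Q[a];print(a,np.arctan2(v[1],v[0])-np.pi/2,np.linalg.norm(v))
v=Q['gripT']-Q['hub'];print('crank dir',np.arctan2(v[1],v[0]),np.linalg.norm(v[:2]))
E
```

```text
hub [ 0.6181 -0.0414  0.2152] [0.0005 0.0005]
inL [ 0.4807 -0.1651  0.0331] [0.0001 0.0001]
inR [0.4392 0.0065 0.0348] [0.0002 0.0002]
stL [ 0.7433 -0.1015  0.0337] [0. 0.]
stR [0.7022 0.0688 0.032 ] [0.0004 0.0004]
boltL [ 0.6388 -0.13    0.1596] [0.0015 0.0015]
boltR [0.5969 0.0455 0.1592] [0.0003 0.0003]
gripT [ 0.6823 -0.053   0.2777] [0.0008 0.0008]
boxL [ 0.4476 -0.1106  0.0625] [0.0001 0.0001]
boxR [ 0.433  -0.0582  0.0612] [0.0016 0.0016]
bedR [ 0.4384 -0.0214  0.0574] [0.0162 0.0162]
bedL [ 0.4638 -0.15    0.0296] [0.0016 0.0016]
stopR [0.716  0.0367 0.0378] [0.0014 0.0014]
stopL [ 0.7434 -0.0659  0.0496] [0.0018 0.0018]
base c [ 0.59135255 -0.04781775  0.03340828]
0.23748612152871557 0.27015204272122756
0.23272127992867617 0.27023448522878896
inR -2.904112078143217 0.1764952893290858
stR -2.904488035713344 0.1752083518505904
boltR -2.9077725627013695 0.18045796185967727
bedR -2.9465183729345314 0.13398929705147347
stopR -2.8807946285363077 0.1068293125186945
boxR -2.8707530908724905 0.0543438177759754
crank dir -0.17907831253353407 0.06528744315171219
```

Request:
move_arm(deltas=[[[0.01,0.03,0.01],[0,0,-0.12],0.085],[[0.03,0.06,0.02],[0,0,-0.24],0.085],[[0.04,0.09,0.03],[0,0,-0.36],0.085],[[0.05,0.12,0.03],[0,0,-0.48],0.085],[[0.06,0.15,0.03],[0,0,-0.6],0.085],[[0.07,0.18,0.03],[0,0,-0.72],0.085],[[0.08,0.21,0.03],[0,0,-0.84],0.085],[[0.09,0.24,0.03],[0,0,-0.96],0.085],[[0.1,0.27,0.03],[0,0,-1.08],0.085],[[0.11,0.3,0.03],[0,0,-1.2],0.085]])

```text
time_s: 0.98
tcp_pos: [0.2807, -0.2231, 0.2612]
eef_rot: [-3.094, 0.001, -0.706]
wrist_force: [0.4, -0.7, 0.5]
width: 0.993
```

Request:
move_arm(deltas=[[[0.01,0.02,0],[0,0,-0.12],0.085],[[0.02,0.04,0],[0,0,-0.24],0.085],[[0.03,0.06,0],[0,0,-0.36],0.085],[[0.04,0.08,0],[0,0,-0.48],0.085],[[0.05,0.08,0],[0,0,-0.6],0.085],[[0.06,0.08,0],[0,0,-0.72],0.085],[[0.06,0.08,0],[0,0,-0.84],0.085],[[0.06,0.08,0],[0,0,-0.96],0.085],[[0.06,0.08,0],[0,0,-1.08],0.085],[[0.06,0.08,0],[0,0,-1.2],0.085]])

```text
time_s: 1.82
tcp_pos: [0.0893, -0.2277, 0.2618]
eef_rot: [-2.929, 0.025, -1.463]
wrist_force: [-0.1, 0.5, -0.1]
width: 0.996
```

Request:
move_arm(deltas=[[[0,0,0],[0,0,-0.12],0.085],[[0,0,0],[0,0,-0.24],0.085],[[0,0,0],[0,0,-0.36],0.085],[[0,0,0],[0,0,-0.48],0.085],[[0,0,0],[0,0,-0.6],0.085],[[0,0,0],[0,0,-0.72],0.085],[[0,0,0],[0,0,-0.84],0.085],[[0,0,0],[0,0,-0.909],0.085],[[0,0,0],[0,0,-0.909],0.085],[[0,0,0],[0,0,-0.909],0.085]])

```text
time_s: 2.65
tcp_pos: [-0.0238, -0.1321, 0.2622]
eef_rot: [-2.888, 0.026, -2.357]
wrist_force: [-0.7, -0.2, -0.1]
width: 0.996
```

```bash
python3 - <<'E'
from h import *
d=snap('wrist','w1'); print(np.round(d['extrinsics'],3)); s=sense(); print(s['time_s'],s['tcp_pos'],s['eef_rot'],s['wrist_force'],s['joint_positions'])
E
```

```text
[[-0.679  0.614  0.402 -0.108]
 [ 0.69   0.721  0.065 -0.166]
 [-0.25   0.321 -0.913  0.398]
 [ 0.     0.     0.     1.   ]]
2.7 [-0.02379438 -0.13099229  0.26228964] [-2.89091147  0.02524445 -2.35793747] [ 1.64404211  0.51727343 -0.24537982] [-2.35892176 -0.50437657 -0.56251094  1.53815835  0.25065622  3.14057693]
```

View pics/w1.png

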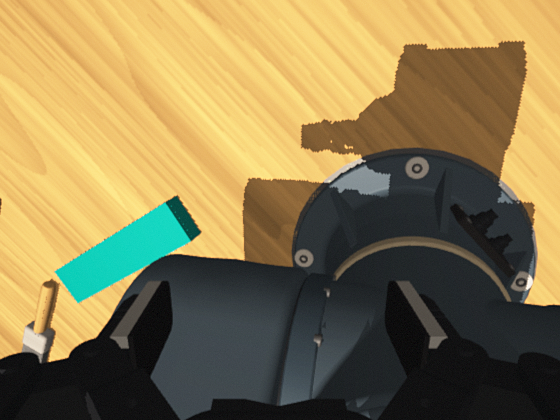

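The wrist view shows the robot's own base at (415,230). Joint 6 ran to its limit because yaw decreases as j6 grows, so I'll unwind by turning the other way.

Request:
move_arm(deltas=[[[0,0,0],[0,0,0.1],0.085],[[0,0,0],[0,0,0.2],0.085]])

```text
time_s: 2.87
tcp_pos: [-0.0238, -0.1337, 0.2626]
eef_rot: [-2.887, 0.023, -2.147]
wrist_force: [0.3, -0.1, -0.2]
width: 0.994
```

```bash
python3 - <<'E'
from h import *
s=sense(); print(s['time_s'],s['tcp_pos'],s['eef_rot'],s['joint_positions'])
E
```

```text
2.8667 [-0.02375888 -0.13367251  0.26255526] [-2.88702609  0.02334232 -2.14740896] [-2.32954669 -0.45774835 -0.54778264  1.55075355  0.24604401  2.95378461]
```

```bash
python3 - <<'E'
from h import *
from scipy.spatial.transform import Rotation as R
s=sense(); R0=R.from_euler('xyz',s['eef_rot'])
for y in(-1.7,-1.2,-0.7,0): print(y,(R.from_euler('xyz',[np.pi,0,y])*R0.inv()).as_rotvec().round(3))
E
```

```text
-1.7 [0.067 0.249 0.448]
-1.2 [0.003 0.265 0.945]
-0.7 [-0.066  0.271  1.442]
0 [-0.173  0.26   2.137]
```

Request:
move_arm(deltas=[[[0.01,-0.03,0],[0.02,0.06,0.1],0.085],[[0.03,-0.06,0],[0.03,0.12,0.2],0.085],[[0.06,-0.08,0],[0.05,0.18,0.3],0.085],[[0.09,-0.09,0],[0.067,0.249,0.448],0.085],[[0.12,-0.09,0],[0.05,0.25,0.55],0.085],[[0.15,-0.09,0],[0.03,0.26,0.7],0.085],[[0.18,-0.09,0],[0.02,0.262,0.82],0.085],[[0.21,-0.09,0],[0.003,0.265,0.945],0.085],[[0.24,-0.09,0],[-0.01,0.267,1.05],0.085],[[0.27,-0.09,0],[-0.03,0.268,1.17],0.085]])

```text
time_s: 3.7
tcp_pos: [0.1409, -0.2283, 0.2624]
eef_rot: [-3.129, -0.002, -1.031]
wrist_force: [-1.0, -2.3, -0.0]
width: 0.994
```

```bash
python3 - <<'E'
from h import *
from scipy.spatial.transform import Rotation as R
s=sense(); print(s['time_s'],s['tcp_pos'],s['eef_rot'],s['joint_positions'])
R0=R.from_euler('xyz',s['eef_rot'])
for y in(-.7,-.4,0): print(y,(R.from_euler('xyz',[np.pi,0,y])*R0.inv()).as_rotvec().round(3))
E
```

```text
3.7 [ 0.14089171 -0.22829404  0.26236848] [-3.12886665e+00 -1.75033797e-03 -1.03143477e+00] [-1.03241759 -0.22360487 -0.40099639  1.39166698  0.01272771  3.14060975]
-0.7 [-0.007  0.011  0.331]
-0.4 [-0.009  0.01   0.631]
0 [-0.011  0.008  1.031]
```

Request:
move_arm(deltas=[[[0.01,-0.01,0],[0,0.01,0.12],0.085],[[0.02,-0.01,0],[0,0.01,0.24],0.085],[[0.04,-0.01,0],[0,0.01,0.36],0.085],[[0.06,0,0],[0,0.01,0.48],0.085],[[0.08,0.01,0],[-0.01,0.01,0.6],0.085],[[0.11,0.02,0],[-0.01,0.01,0.72],0.085],[[0.13,0.03,0],[-0.01,0.01,0.84],0.085],[[0.15,0.04,0],[-0.01,0.01,0.96],0.085],[[0.18,0.06,0],[-0.01,0.008,1.08],0.085],[[0.2,0.08,0],[-0.01,0.008,1.2],0.085]])

```text
time_s: 4.53
tcp_pos: [0.3412, -0.1469, 0.2621]
eef_rot: [-3.14, 0.001, 0.168]
wrist_force: [-0.5, -0.5, -0.4]
width: 0.999
```

Request:
move_arm(deltas=[[[0,0.01,0],[0,0,0.12],0.085],[[0,0.02,0],[0,0,0.24],0.085],[[0,0.03,0],[0,0,0.36],0.085],[[0,0.03,0],[0,0,0.48],0.085],[[0,0.03,0],[0,0,0.6],0.085],[[0,0.03,0],[0,0,0.72],0.085],[[0,0.03,0],[0,0,0.84],0.085],[[0,0.03,0],[0,0,0.96],0.085],[[0,0.03,0],[0,0,1.08],0.085],[[0,0.03,0],[0,0,1.2],0.085]])

```text
time_s: 5.37
tcp_pos: [0.3392, -0.1176, 0.2621]
eef_rot: [-3.14, 0.001, 1.368]
wrist_force: [-0.5, -0.1, -0.8]
width: 0.997
```

```bash
python3 - <<'E'
from h import *
from scipy.spatial.transform import Rotation as R
s=sense(); print(s['time_s'],s['tcp_pos'],s['eef_rot'],s['joint_positions'])
R0=R.from_euler('xyz',s['eef_rot'])
for y in(3.377,): print(y,(R.from_euler('xyz',[np.pi,0,y])*R0.inv()).as_rotvec().round(3))
E
```

```text
5.3667 [ 0.3391502  -0.11764389  0.26208995] [-3.14010120e+00  8.27091694e-04  1.36844150e+00] [-3.33024278e-01 -5.77096452e-02 -2.69534889e-01  1.36034206e+00
 -1.01437368e-03  1.44012819e+00]
3.377 [ 2.000e-03 -1.000e-03  2.009e+00]
```

Request:
move_arm(deltas=[[[0.02,0,0.01],[0,0,0.12],0.085],[[0.04,0.01,0.02],[0,0,0.24],0.085],[[0.06,0.01,0.03],[0,0,0.36],0.085],[[0.08,0.02,0.04],[0,0,0.48],0.085],[[0.1,0.02,0.05],[0,0,0.6],0.085],[[0.12,0.03,0.06],[0,0,0.72],0.085],[[0.13,0.03,0.06],[0,0,0.84],0.085],[[0.13,0.03,0.06],[0,0,0.96],0.085],[[0.13,0.03,0.06],[0,0,1.08],0.085],[[0.13,0.03,0.06],[0,0,1.2],0.085]])

```text
time_s: 6.2
tcp_pos: [0.4694, -0.0873, 0.3217]
eef_rot: [-3.141, 0.0, 2.569]
wrist_force: [-0.4, 0.2, -0.6]
width: 0.991
```

Request:
move_arm(deltas=[[[0,0,0],[0,0,0.12],0.085],[[0,0,0],[0,0,0.24],0.085],[[0,0,0],[0,0,0.36],0.085],[[0,0,0],[0,0,0.48],0.085],[[0,0,0],[0,0,0.6],0.085],[[0,0,0],[0,0,0.72],0.085],[[0,0,0],[0,0,0.809],0.085],[[0,0,0],[0,0,0.809],0.085],[[0,0,0],[0,0,0.809],0.085]])

```text
time_s: 6.95
tcp_pos: [0.469, -0.0877, 0.322]
eef_rot: [-3.141, 0.001, -2.915]
wrist_force: [0.4, -0.7, 0.9]
width: 0.995
```

```bash
python3 - <<'E'
from h import *
d=snap('wrist','w2'); print(np.round(d['extrinsics'],3)); s=sense(); print(s['time_s'],s['tcp_pos'],s['eef_rot'],s['wrist_force'],s['joint_positions'])
E
```

```text
[[-0.224  0.927  0.3    0.391]
 [ 0.975  0.213  0.069 -0.107]
 [-0.     0.308 -0.951  0.464]
 [ 0.     0.     0.     1.   ]]
7.0 [ 0.46886906 -0.08779986  0.32212111] [-3.14083437e+00  1.32857365e-03 -2.91570079e+00] [ 0.22869192 -0.78081748  0.42353244] [-1.85009144e-01  1.39153426e-01  9.06310093e-02  1.52075304e+00
 -1.64485494e-04 -4.10900625e-01]
```

View pics/w2.png

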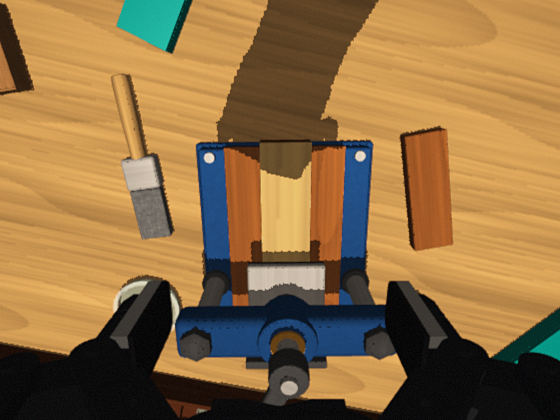

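Camera now looks down on the infeed: box's pale top spans columns ~261–311, rows 140–262; base screws at (209,158) and (360,156); hub top at (290,388). I'll enlarge it.

```bash
python3 - <<'E'
from h import *
crop('w2',190,130,380,270,4,'w2c'); crop('w2',190,260,380,400,4,'w2d')
E
```

```text
(no output)
```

View pics/w2c.png

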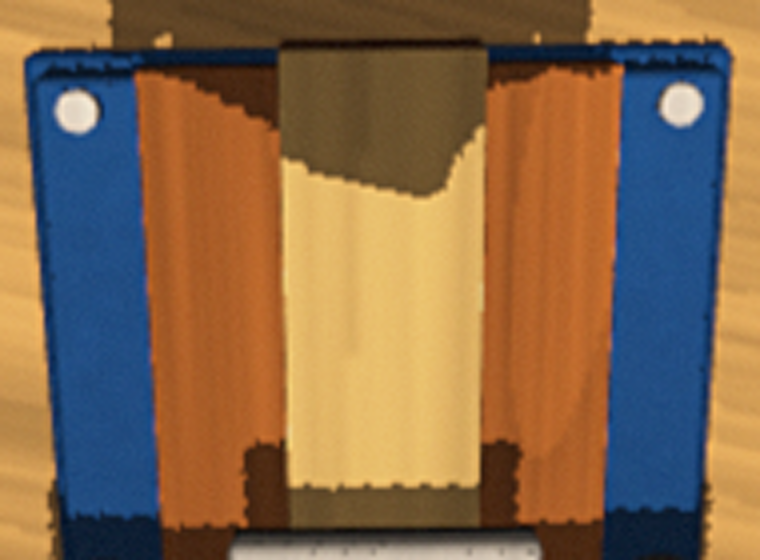

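View pics/w2d.png

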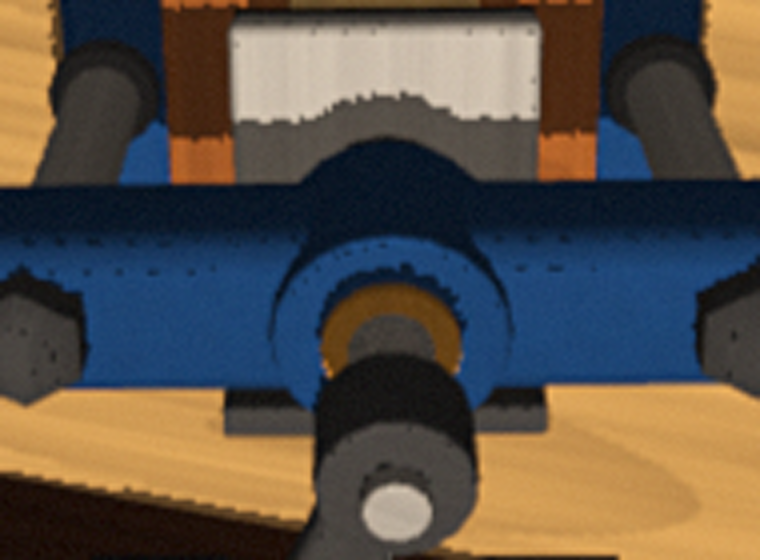

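```bash
python3 - <<'E'
from h import *
S=load('scene0');D=load('side0');W=load('w2')
f=lambda x,u0:u0+(x+.5)/6-.5
g=lambda x,u0:u0+(x+.5)/4-.5
def s(u,v,b=0): return (S,f(u,185),f(v,210 if b else 185))
def d(u,v,b=0): return (D,f(u,190),f(v,170 if b else 135))
def w(u,v,b=0): return (W,g(u,190),g(v,260 if b else 130))
P={'hubdot':(s(334,193),d(333,228),w(397,513,1)),'inL':(s(368,75),d(727,230,1),w(77,111)),'inR':(s(680,217),d(640,508,1),w(682,104)),
'boxL':(s(492,62),d(742,288,1),w(279,44)),'boxR':(s(592,108),d(722,375,1),w(487,44)),'bedL':(s(412,72),w(137,72)),'bedR':(s(652,190),w(622,66)),'platnearL':(w(231,28,1),d(478,375))}
for k,a in P.items():
    p,r=tri(*a);print(k,np.round(p,4),np.round(r,4))
for z in(.058,.06,.062,.064):
    q=[atz(*w(*x),z) for x in((279,47),(487,47),(288,525),(480,525))]
    an=lambda a,b:np.arctan2(*(b-a)[[1,0]])
    print(z,'yaw L,R',an(q[0],q[2]),an(q[1],q[3]),'w',np.linalg.norm(q[0]-q[1]),np.linalg.norm(q[2]-q[3]),(q[0]+q[1])/2)
# bed edges
for z in(.03,.034):
    q=[atz(*w(*x),z) for x in((137,75),(622,68),(160,515),(606,515))]
    print(z,an(q[0],q[2]),an(q[1],q[3]),'w',np.linalg.norm(q[0]-q[1]),np.linalg.norm(q[2]-q[3]),(q[0]+q[1])/2,(q[2]+q[3])/2)
E
```

```text
hubdot [ 0.6184 -0.0436  0.2131] [0.0016 0.0013 0.0017]
inL [ 0.4805 -0.1675  0.0308] [0.0016 0.0011 0.0017]
inR [0.4389 0.0039 0.0312] [0.0019 0.0015 0.0017]
boxL [ 0.4463 -0.1136  0.059 ] [0.0015 0.0024 0.0024]
boxR [ 0.4325 -0.0598  0.0592] [0.0021 0.0016 0.0011]
bedL [ 0.4643 -0.1526  0.031 ] [0.0018 0.0018]
bedR [ 0.4326 -0.0171  0.0268] [0. 0.]
platnearL [ 0.5806 -0.0987  0.0886] [0.0012 0.0012]
0.058 yaw L,R 0.22902875040080264 0.23817901078595904 w 0.05614950383735235 0.05744539559002637 [ 0.43915697 -0.08772354  0.058     ]
0.06 yaw L,R 0.22902875040080256 0.2381790107859589 w 0.055873138588106545 0.057162652021779545 [ 0.43891979 -0.0878164   0.06      ]
0.062 yaw L,R 0.22902875040080234 0.23817901078595916 w 0.0555967733388607 0.056879908453532746 [ 0.43868261 -0.08790925  0.062     ]
0.064 yaw L,R 0.22902875040080262 0.23817901078595888 w 0.0553204080896149 0.056597164885285864 [ 0.43844543 -0.08800211  0.064     ]
0.03 0.23317636179664836 0.2448524615125906 w 0.14065629237083424 0.14231342584988782 [ 0.44956522 -0.08584988  0.03      ] [ 0.58640997 -0.05249849  0.03      ]
0.034 0.2331763617966485 0.24485246151259055 w 0.13936094392628742 0.14100281633711342 [ 0.44902559 -0.08604087  0.034     ] [ 0.58461009 -0.05299663  0.034     ]
```

Request:
move_arm(deltas=[[[-0.006,0.001,-0.02],[0,0,0.01],0.085],[[-0.012,0.002,-0.05],[0,0,0.01],0.085],[[-0.018,0.004,-0.08],[0,0,0.01],0.085],[[-0.018,0.004,-0.11],[0,0,0.01],0.085],[[-0.018,0.004,-0.14],[0,0,0.01],0.085],[[-0.018,0.004,-0.17],[0,0,0.01],0.085],[[-0.018,0.004,-0.2],[0,0,0.01],0.085],[[-0.018,0.004,-0.22],[0,0,0.01],0.085],[[-0.018,0.004,-0.235],[0,0,0.01],0.085],[[-0.018,0.004,-0.235],[0,0,0.01],0.085]])

```text
time_s: 7.83
tcp_pos: [0.4487, -0.0837, 0.0847]
eef_rot: [3.141, -0.003, -2.905]
wrist_force: [-0.4, 0.8, 0.2]
width: 0.996
```

```bash
python3 - <<'E'
from h import *
d=snap('wrist','w3'); s=sense(); print(s['time_s'],s['tcp_pos'],s['eef_rot'],s['wrist_force'])
E
```

```text
7.8833 [ 0.44957631 -0.08390753  0.08635537] [ 3.14140800e+00 -1.10540367e-03 -2.90506439e+00] [0.19638977 0.2993713  0.42540142]
```

View pics/w3.png

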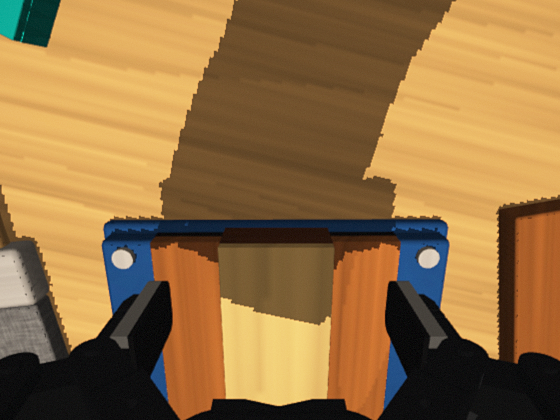

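Fingertips at (168,285) and (390,285) straddle the box end (219–333, row 243) evenly. Next: descend and close.

Request:
move_arm(deltas=[[[0,0,-0.02],[0,0,0],0.085],[[0,0,-0.04],[0,0,0],0.085],[[0,0,-0.052],[0,0,0],0.085],[[0,0,-0.054],[0,0,0],0.085],[[0,0,-0.054],[0,0,0],0.05],[[0,0,-0.054],[0,0,0],0.05],[[0,0,-0.054],[0,0,0],0.05],[[0,0,-0.054],[0,0,0],0.05],[[0,0,-0.054],[0,0,0],0.05]], grip_force=30)

```text
time_s: 8.63
tcp_pos: [0.4516, -0.0845, 0.0348]
eef_rot: [-3.139, 0.004, -2.904]
wrist_force: [-0.6, -0.3, 6.8]
width: 0.648
```

```bash
python3 - <<'E'
from h import *
d=snap('wrist','w4'); s=sense(); print(s['time_s'],s['tcp_pos'],s['eef_rot'],s['wrist_force'],s['width']*.085)
E
```

```text
8.6833 [ 0.45162793 -0.08445962  0.03482438] [-3.13949671  0.0039559  -2.90358024] [-0.79648499  0.57313252  6.2310513 ] 0.05519401252091441
```

View pics/w4.png

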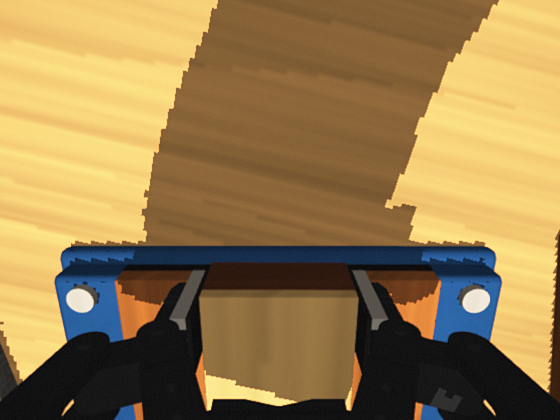

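Box (200–357, row 290) is held, centred between base screws (81,300) and (476,300). I'll ease up 2–3 mm and slide it in 60 mm.

Request:
move_arm(deltas=[[[0,0,0.002],[0,0,0],0.05],[[0.01,0.0024,0.003],[0,0,0],0.05],[[0.02,0.0048,0.003],[0,0,0],0.05],[[0.03,0.0072,0.003],[0,0,0],0.05],[[0.04,0.0096,0.003],[0,0,0],0.05],[[0.05,0.012,0.003],[0,0,0],0.05],[[0.058,0.014,0.003],[0,0,0],0.05],[[0.058,0.014,0.003],[0,0,0],0.05]])

```text
time_s: 9.35
tcp_pos: [0.5108, -0.0699, 0.0363]
eef_rot: [-3.14, 0.003, -2.903]
wrist_force: [0.6, 0.4, -2.4]
width: 0.649
```

Request:
move_arm(deltas=[[[0.002,0.0005,0],[0,0,0],0.05],[[0.004,0.001,0],[0,0,0],0.05],[[0.006,0.0014,0],[0,0,0],0.05],[[0.006,0.0014,0],[0,0,0],0.05]])

```text
time_s: 9.68
tcp_pos: [0.5147, -0.0689, 0.0365]
eef_rot: [-3.14, 0.002, -2.903]
wrist_force: [0.1, -0.5, -3.0]
width: 0.655
```

Request:
move_arm(deltas=[[[0.002,0.0005,-0.001],[0,0,0],0.05],[[0.004,0.001,-0.001],[0,0,0],0.05],[[0.004,0.001,-0.001],[0,0,0],0.05]])

```text
time_s: 9.93
tcp_pos: [0.519, -0.0679, 0.0356]
eef_rot: [-3.14, 0.002, -2.903]
wrist_force: [0.6, 0.4, -3.1]
width: 0.653
```

Request:
move_arm(deltas=[[[0.001,0.0002,0],[0,0,0],0.05],[[0.002,0.0005,0],[0,0,0],0.05],[[0.002,0.0005,0],[0,0,0],0.05]])

```text
time_s: 10.18
tcp_pos: [0.5208, -0.0674, 0.0356]
eef_rot: [-3.14, 0.002, -2.903]
wrist_force: [1.0, -0.4, -2.0]
width: 0.65
```

Request:
move_arm(deltas=[[[0.001,0.0002,0],[0,0,0],0.05],[[0.002,0.0005,0],[0,0,0],0.05],[[0.002,0.0005,0],[0,0,0],0.05]])

```text
time_s: 10.43
tcp_pos: [0.5228, -0.0669, 0.0355]
eef_rot: [-3.14, 0.002, -2.903]
wrist_force: [-0.2, -1.0, -1.8]
width: 0.646
```

Request:
move_arm(deltas=[[[0.001,0.0002,0],[0,0,0],0.05],[[0.002,0.0005,0],[0,0,0],0.05],[[0.002,0.0005,0],[0,0,0],0.05]])

```text
time_s: 10.68
tcp_pos: [0.5229, -0.0667, 0.035]
eef_rot: [-3.14, -0.002, -2.904]
wrist_force: [-7.1, -2.1, 0.9]
width: 0.647
```

```bash
python3 - <<'E'
from h import *
snap('scene','s5');snap('side','d5');crop('side','d5' and 0,0,1,1,1,'x') if 0 else None
crop('s5',185,190,315,288,6,'s5c');crop('d5',190,170,322,268,6,'d5c')
E
```

```text
(no output)
```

View pics/s5c.png

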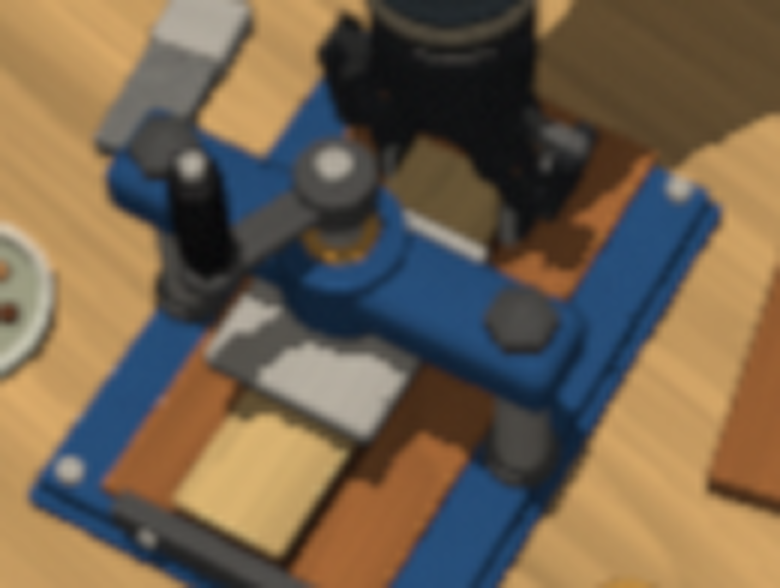

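View pics/d5c.png

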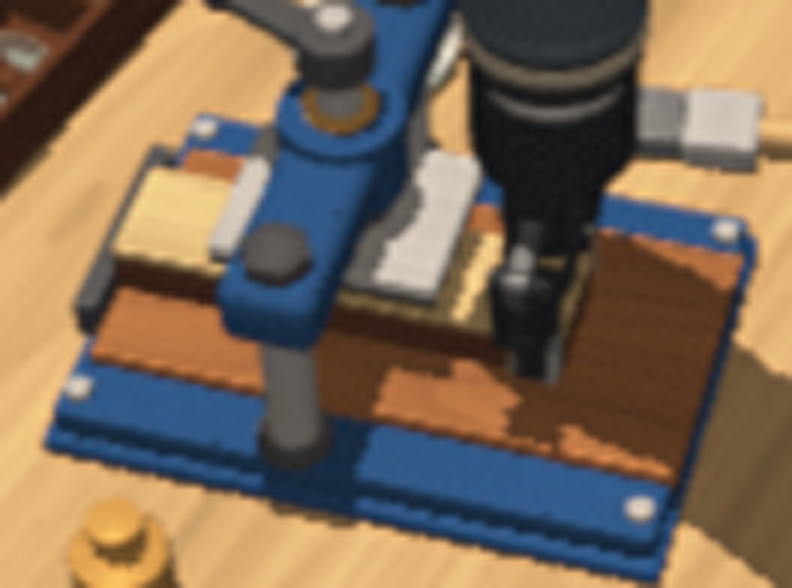

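Both views show the far end touching the stop (scene crop (177,500)-(277,553); side crop (115,255)-(160,170)), and force reached -7 N. I'll push 1 mm more, then release and back off upwards.

Request:
move_arm(deltas=[[[0.001,0.0002,-0.0005],[0,0,0],0.05],[[0.001,0.0002,-0.0005],[0,0,0],0.05],[[0.001,0.0002,-0.0005],[0,0,0],0.05]])

```text
time_s: 11.03
tcp_pos: [0.5229, -0.0667, 0.0349]
eef_rot: [-3.14, -0.003, -2.904]
wrist_force: [-12.7, -3.4, 7.8]
width: 0.653
```

```bash
python3 - <<'E'
from h import *
S=load('s5');D=load('d5')
f=lambda x,u0:u0+(x+.5)/6-.5
s=lambda u,v:(S,f(u,185),f(v,190)); d=lambda u,v:(D,f(u,190),f(v,170))
L=tri(s(177,500),d(160,170));R=tri(s(277,555),d(116,255));print(L,R,(L[0]+R[0])/2)
c=np.array([.6181,-.0425]);a=.237;M=np.array([[np.cos(a),np.sin(a)],[-np.sin(a),np.cos(a)]])
for p in(L[0],R[0],(L[0]+R[0])/2): print(M@(p[:2]-c))
print(M@(sense()['tcp_pos'][:2]-c))
E
```

```text
(array([ 0.72852391, -0.04289516,  0.06241214]), [np.float64(0.000845167509159552), np.float64(0.000845167509159506)]) (array([0.71732725, 0.00953494, 0.05952895]), [np.float64(0.0007799325817679807), np.float64(0.0007799325817679842)]) [ 0.72292558 -0.01668011  0.06097054]
[ 0.10724442 -0.02631027]
[0.10867068 0.02728307]
[0.10795755 0.0004864 ]
[-0.09822282 -0.00117471]
```

Request:
move_arm(deltas=[[[-0.001,0,0.001],[0,0,0],0.085],[[-0.001,0,0.001],[0,0,0],0.085],[[-0.001,0,0.001],[0,0,0],0.085],[[-0.001,0,0.001],[0,0,0],0.085],[[-0.001,0,0.02],[0,0,0],0.085],[[-0.001,0,0.06],[0,0,0],0.085],[[-0.001,0,0.1],[0,0,0],0.085],[[-0.02,0,0.14],[0,0,0],0.085],[[-0.04,0,0.18],[0,0,0],0.085],[[-0.05,-0.01,0.2],[0,0,0],0.085]])

```text
time_s: 11.87
tcp_pos: [0.4752, -0.0754, 0.2385]
eef_rot: [-3.14, 0.005, -2.902]
wrist_force: [0.3, -0.5, 0.2]
width: 0.996
```

Request:
move_arm(deltas=[[[0,0,0.03],[0,0,0],0.085],[[0,0,0.06],[0,0,0],0.085],[[0,0,0.09],[0,0,0],0.085],[[0,0,0.09],[0,0,0],0.085],[[0,0,0.09],[0,0,0],0.085]])

```text
time_s: 12.28
tcp_pos: [0.4766, -0.0763, 0.3265]
eef_rot: [-3.139, 0.005, -2.903]
wrist_force: [0.7, 0.0, -0.7]
width: 0.998
```

```bash
python3 - <<'E'
from h import *
snap('wrist','w6');s=sense(); print(s['time_s'],s['tcp_pos'],s['eef_rot'],s['wrist_force'])
snap('scene','s6');snap('side','d6')
crop('s6',185,190,315,288,6,'s6c');crop('d6',190,170,322,268,6,'d6c')
crop('w6',190,150,380,290,4,'w6c')
E
```

```text
12.3333 [ 0.47594139 -0.07619929  0.32509361] [-3.14002809e+00  2.64796867e-03 -2.90330678e+00] [0.44079223 0.15840988 0.26574907]
```

View pics/w6.png

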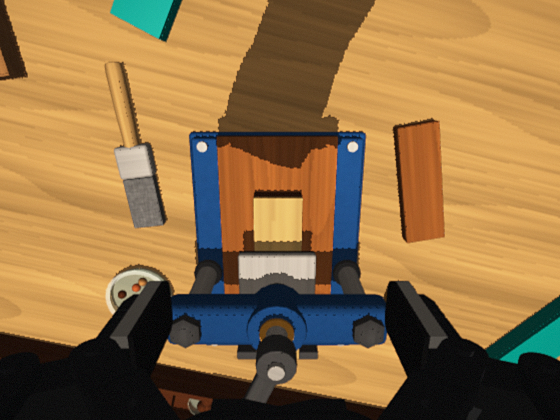

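View pics/s6c.png

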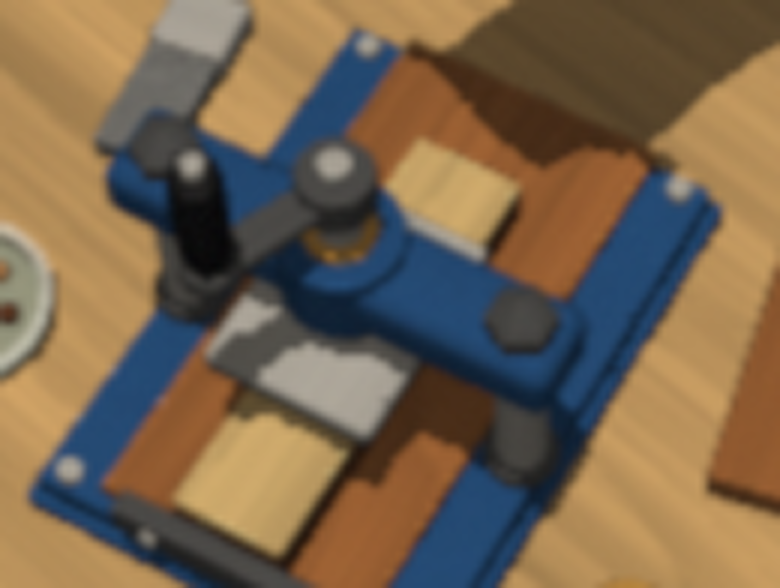

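View pics/d6c.png

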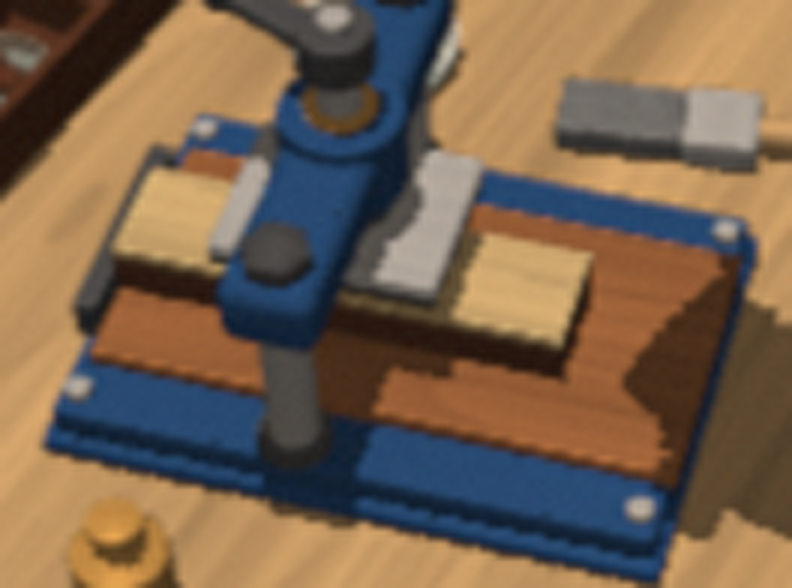

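Box is home: centred in the wrist view (254–302 between bed edges ~219 and 337) and square in the scene and side crops. Next I'll check the grip's height from top and bottom.

```bash
python3 - <<'E'
from h import *
S=load('scene0');D=load('side0')
f=lambda x,u0:u0+(x+.5)/6-.5
s=lambda u,v:(S,f(u,185),f(v,185)); d=lambda u,v:(D,f(u,190),f(v,135))
print('bot',tri(s(213,293),d(228,188)));print('top dot',tri(s(190,192),d(210,53)));print('top rim centre',tri(s(191,200),d(212,62)))
E
python3 - <<'E'
import sys;sys.path.insert(0,'.')
from h import *
import os;os.chdir('.')
crop('scene0',205,205,250,240,16,'g1');crop('side0',215,138,262,180,14,'g2')
E
```

```text
bot (array([ 0.6808737 , -0.05156628,  0.20186084]), [np.float64(0.0005863420895774015), np.float64(0.0005863420895773319)])
top dot (array([ 0.68232524, -0.05297384,  0.27865871]), [np.float64(0.000672716091613791), np.float64(0.0006727160916137104)])
top rim centre (array([ 0.68237919, -0.0532792 ,  0.27311175]), [np.float64(0.0002973825478006503), np.float64(0.00029738254780043046)])
```

View pics/g1.png

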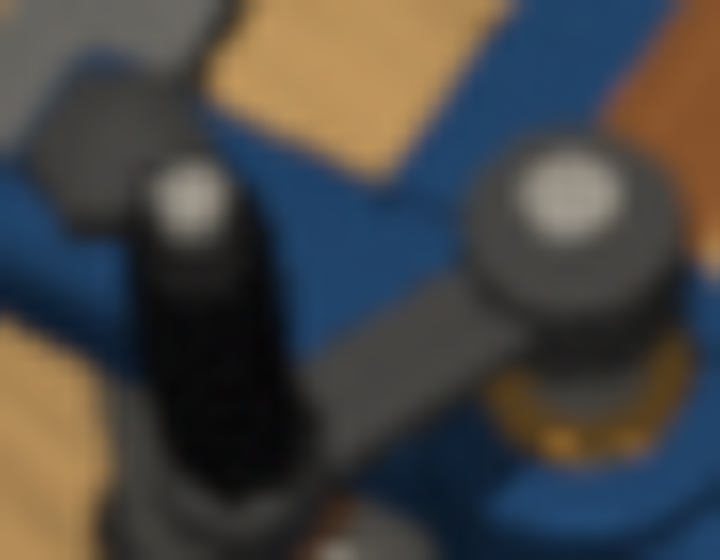

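View pics/g2.png

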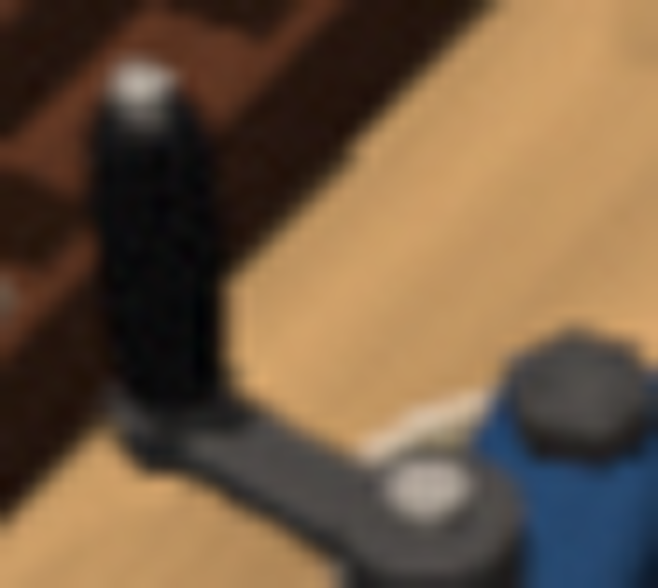

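Dome cap tops the grip at about z 0.279, the black part spans ~0.20–0.265, and the axis is near (0.682,-0.053). I'll move above it and descend.

Request:
move_arm(deltas=[[[0.03,0.003,0],[0,0,0],0.085],[[0.06,0.006,0],[0,0,0],0.085],[[0.09,0.01,0],[0,0,0],0.085],[[0.12,0.013,0],[0,0,0],0.085],[[0.15,0.016,0],[0,0,0],0.085],[[0.18,0.02,0],[0,0,0],0.085],[[0.206,0.023,0],[0,0,0],0.085],[[0.206,0.023,0],[0,0,0],0.085],[[0.206,0.023,0],[0,0,0],0.085]])

```text
time_s: 13.18
tcp_pos: [0.6822, -0.0529, 0.3215]
eef_rot: [3.141, -0.003, -2.903]
wrist_force: [-1.3, 0.6, -0.3]
width: 1.001
```

```bash
python3 - <<'E'
from h import *
snap('wrist','w7');s=sense(); print(s['time_s'],s['tcp_pos'],s['eef_rot'],s['wrist_force'],s['joint_positions'])
snap('scene','s7')
E
```

```text
13.2333 [ 0.68135808 -0.05310409  0.32279829] [-3.14138976e+00 -1.75799863e-03 -2.90308242e+00] [-0.19455162  0.22172571  1.11131391] [-7.74495553e-02  5.43499545e-01  6.92085901e-01  1.72099061e+00
 -7.39114703e-04 -3.15959370e-01]
```

View pics/w7.png

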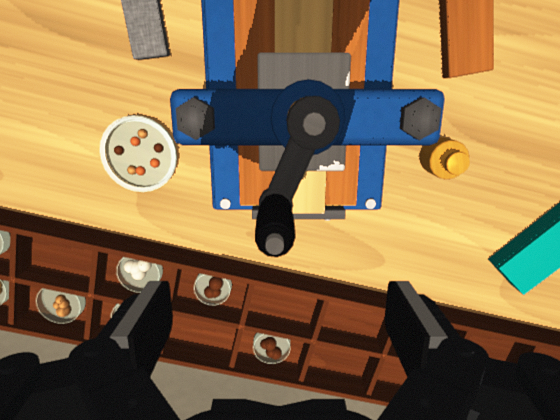

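Grip dome is at (274,243), hub dome at (313,124), both between the fingertips' columns. I'll compute positions from this view too.

```bash
python3 - <<'E'
from h import *
W=load('w7')
print(atz(W,274,243,.278),atz(W,313,124,.214)); v=atz(W,274,243,.278)-atz(W,313,124,.214);print(np.arctan2(v[1],v[0]),np.hypot(*v[:2]))
S=load('scene0');D=load('side0');f=lambda x,u0:u0+(x+.5)/6-.5
s=lambda u,v:(S,f(u,185),f(v,185)); d=lambda u,v:(D,f(u,190),f(v,135))
print(tri(s(190,192),d(210,53),(W,274,243)),tri(s(334,193),d(333,228),(W,313,124)))
E
```

```text
[ 0.68028574 -0.05672565  0.278     ] [ 0.61834536 -0.04592167  0.214     ]
-0.17268816646868446 0.06287556072695963
(array([ 0.68204562, -0.05516447,  0.2762732 ]), [np.float64(0.0009745577722930919), np.float64(0.002080244324495924), np.float64(0.001692722215865127)]) (array([ 0.61831314, -0.04393712,  0.21263562]), [np.float64(0.0017303693337443334), np.float64(0.001618056871366384), np.float64(0.00183143000370451)])
```

Request:
move_arm(deltas=[[[0,-0.001,-0.03],[0,0,0],0.085],[[0,-0.002,-0.06],[0,0,0],0.085],[[0,-0.002,-0.085],[0,0,0],0.085],[[0,-0.002,-0.099],[0,0,0],0.085],[[0,-0.002,-0.099],[0,0,0],0.02],[[0,-0.002,-0.099],[0,0,0],0.02],[[0,-0.002,-0.099],[0,0,0],0.02],[[0,-0.002,-0.099],[0,0,0],0.02],[[0,-0.002,-0.099],[0,0,0],0.02]], grip_force=50)

```text
time_s: 14.03
tcp_pos: [0.682, -0.0553, 0.2276]
eef_rot: [-3.14, 0.004, -2.903]
wrist_force: [-0.8, -0.6, -0.6]
width: 0.296
```

Request:
move_arm(deltas=[[[0,0,0],[0,0,0],0.02],[[0,0,0],[0,0,0],0.02],[[0,0,0],[0,0,0],0.02],[[0,0,0],[0,0,0],0.02]])

```text
time_s: 14.37
tcp_pos: [0.682, -0.0552, 0.2276]
eef_rot: [-3.14, 0.004, -2.903]
wrist_force: [-2.5, -0.7, 5.6]
width: 0.26
```

```bash
python3 - <<'E'
from h import *
snap('wrist','w8');s=sense(); print(s['time_s'],s['tcp_pos'],s['eef_rot'],s['wrist_force'],s['width']*85)
snap('side','d8');snap('scene','s8'); crop('d8',160,60,360,210,4,'d8c')
E
```

```text
14.4167 [ 0.68203108 -0.05524901  0.22760729] [-3.13964794  0.00383616 -2.90336082] [-0.36851315 -0.36068734  4.98792674] 21.712182633402225
```

View pics/d8c.png

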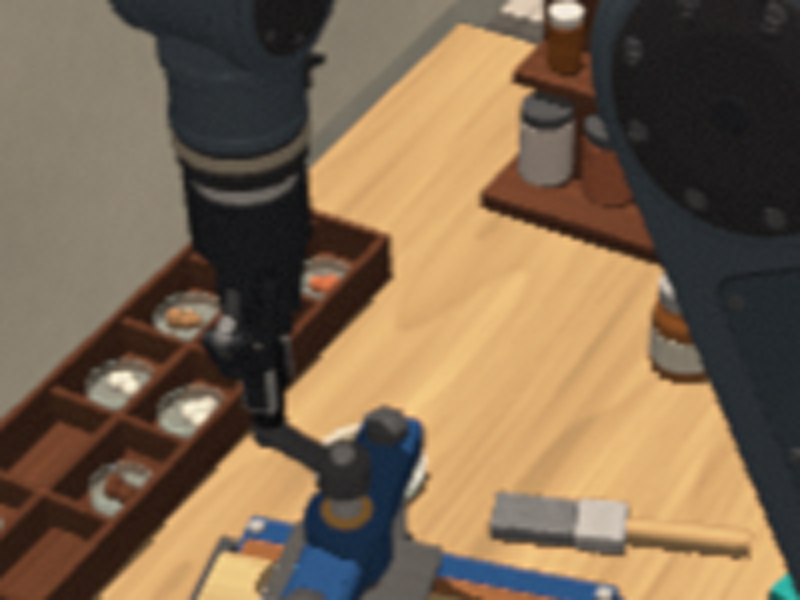

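View pics/w8.png

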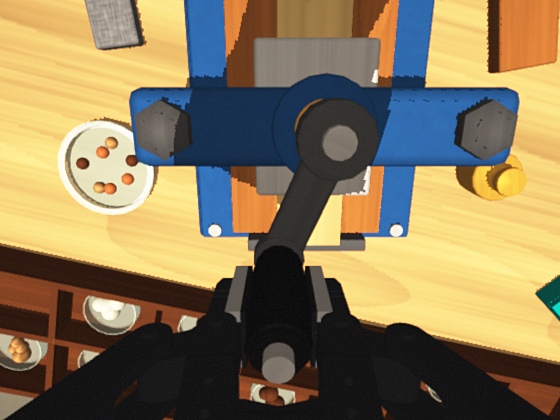

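Wrist view: the grip dome (278,360) is centred between the pads, with the crank arm running up to the hub at (340,142). I'll work out the circle waypoints.

```bash
cat > circ.py <<'E'
import sys,json,numpy as np
def rows(s0,step,n,z=True):
    p=lambda s:np.array([.065*np.cos(-.183-s),.065*np.sin(-.183-s),-.00191*s])
    return json.dumps([[np.round(p(s0+step*(k+1))-np.round(p(s0),4),4).tolist(),[0,0,0],0.02] for k in range(n)])
a=sys.argv[1:];print(rows(float(a[0]),float(a[1]),int(a[2])))
E
python3 circ.py 0 0.2 10; python3 circ.py 2 .25 10;python3 circ.py 4.5 .25 10
```

```text
[[[-0.0036, -0.0125, -0.0004], [0, 0, 0], 0.02], [[-0.0096, -0.024, -0.0008], [0, 0, 0], 0.02], [[-0.0178, -0.0341, -0.0011], [0, 0, 0], 0.02], [[-0.0279, -0.0423, -0.0015], [0, 0, 0], 0.02], [[-0.0393, -0.0484, -0.0019], [0, 0, 0], 0.02], [[-0.0518, -0.0521, -0.0023], [0, 0, 0], 0.02], [[-0.0647, -0.0532, -0.0027], [0, 0, 0], 0.02], [[-0.0776, -0.0517, -0.0031], [0, 0, 0], 0.02], [[-0.0899, -0.0478, -0.0034], [0, 0, 0], 0.02], [[-0.1013, -0.0414, -0.0038], [0, 0, 0], 0.02]]
[[[-0.012, 0.0109, -0.0005], [0, 0, 0], 0.02], [[-0.0209, 0.0244, -0.001], [0, 0, 0], 0.02], [[-0.0262, 0.0397, -0.0015], [0, 0, 0], 0.02], [[-0.0275, 0.0559, -0.0019], [0, 0, 0], 0.02], [[-0.0249, 0.0719, -0.0024], [0, 0, 0], 0.02], [[-0.0183, 0.0867, -0.0029], [0, 0, 0], 0.02], [[-0.0083, 0.0994, -0.0034], [0, 0, 0], 0.02], [[0.0046, 0.1093, -0.0038], [0, 0, 0], 0.02], [[0.0195, 0.1157, -0.0043], [0, 0, 0], 0.02], [[0.0355, 0.1182, -0.0048], [0, 0, 0], 0.02]]
[[[0.0161, -0.0016, -0.0005], [0, 0, 0], 0.02], [[0.0314, -0.0071, -0.0009], [0, 0, 0], 0.02], [[0.0448, -0.0162, -0.0014], [0, 0, 0], 0.02], [[0.0555, -0.0283, -0.0019], [0, 0, 0], 0.02], [[0.063, -0.0427, -0.0024], [0, 0, 0], 0.02], [[0.0666, -0.0585, -0.0029], [0, 0, 0], 0.02], [[0.0662, -0.0747, -0.0033], [0, 0, 0], 0.02], [[0.0618, -0.0903, -0.0038], [0, 0, 0], 0.02], [[0.0537, -0.1043, -0.0043], [0, 0, 0], 0.02], [[0.0423, -0.1159, -0.0048], [0, 0, 0], 0.02]]
```

Request:
move_arm(deltas=[[[-0.0036,-0.0125,0.0005],[0,0,0],0.02],[[-0.0096,-0.024,0.0005],[0,0,0],0.02],[[-0.0178,-0.0341,0.0005],[0,0,0],0.02],[[-0.0279,-0.0423,0],[0,0,0],0.02],[[-0.0393,-0.0484,0],[0,0,0],0.02]])

```text
time_s: 14.93
tcp_pos: [0.6434, -0.1043, 0.2258]
eef_rot: [-3.14, 0.004, -2.903]
wrist_force: [5.9, 1.2, -8.0]
width: 0.259
```

```bash
cat > st.py <<'E'
from h import *
import sys
c=np.array([.6183,-.0435]);s=sense();p=s['tcp_pos'];v=p[:2]-c;r=np.hypot(*v);phi=np.arctan2(v[1],v[0]);e=v/r;t=np.array([e[1],-e[0]]);F=s['wrist_force']
print('t',s['time_s'],'r',r.round(4),'s',round((-.183-phi)%(2*np.pi),3),'z',p[2].round(4),'Ftan(resist)',-(F[:2]@t).round(2),'Frad',(F[:2]@e).round(2),'Fz',F[2].round(2),'w',s['width'].round(3),'q6',s['joint_positions'][5].round(2))
E
python3 st.py; python3 circ.py 1 .2 10
```

```text
[[[-0.0125, -0.0037, -0.0004], [0, 0, 0], 0.02], [[-0.0254, -0.0048, -0.0008], [0, 0, 0], 0.02], [[-0.0383, -0.0033, -0.0012], [0, 0, 0], 0.02], [[-0.0506, 0.0006, -0.0015], [0, 0, 0], 0.02], [[-0.062, 0.007, -0.0019], [0, 0, 0], 0.02], [[-0.0718, 0.0155, -0.0023], [0, 0, 0], 0.02], [[-0.0797, 0.0258, -0.0027], [0, 0, 0], 0.02], [[-0.0855, 0.0374, -0.0031], [0, 0, 0], 0.02], [[-0.0888, 0.0499, -0.0034], [0, 0, 0], 0.02], [[-0.0895, 0.0629, -0.0038], [0, 0, 0], 0.02]]Traceback (most recent call last):
  File "st.py", line 4, in <module>
    print('t',s['time_s'],'r',r.round(4),'s',round((-.183-phi)%(2*np.pi),3),'z',p[2].round(4),'Ftan(resist)',-(F[:2]@t).round(2),'Frad',(F[:2]@e).round(2),'Fz',F[2].round(2),'w',s['width'].round(3),'q6',s['joint_positions'][5].round(2))
                                                                                                                                                                                  ^^^^^^^^^^^^^^^^
AttributeError: 'float' object has no attribute 'round'
```

Request:
move_arm(deltas=[[[-0.0125,-0.0037,-0.0015],[0,0,0],0.02],[[-0.0254,-0.0048,-0.002],[0,0,0],0.02],[[-0.0383,-0.0033,-0.0025],[0,0,0],0.02],[[-0.0506,0.0006,-0.003],[0,0,0],0.02],[[-0.062,0.007,-0.0035],[0,0,0],0.02],[[-0.0718,0.0155,-0.0038],[0,0,0],0.02],[[-0.0797,0.0258,-0.0042],[0,0,0],0.02],[[-0.0855,0.0374,-0.0046],[0,0,0],0.02],[[-0.0888,0.0499,-0.0049],[0,0,0],0.02],[[-0.0895,0.0629,-0.0053],[0,0,0],0.02]])

```text
time_s: 15.77
tcp_pos: [0.5529, -0.041, 0.2218]
eef_rot: [-3.138, 0.003, -2.904]
wrist_force: [3.7, -4.4, 2.9]
width: 0.257
```

```bash
sed -i "s/s\['width'\].round(3)/round(s['width'],3)/" st.py; python3 st.py; python3 circ.py 3 .25 10
```

```text
t 15.7667 r 0.0655 s 2.997 z 0.2218 Ftan(resist) 4.27 Frad -3.92 Fz 2.94 w 0.257 q6 -0.31
[[[0.0026, 0.016, -0.0005], [0, 0, 0], 0.02], [[0.0092, 0.0308, -0.001], [0, 0, 0], 0.02], [[0.0192, 0.0435, -0.0015], [0, 0, 0], 0.02], [[0.0321, 0.0534, -0.0019], [0, 0, 0], 0.02], [[0.047, 0.0598, -0.0024], [0, 0, 0], 0.02], [[0.063, 0.0623, -0.0029], [0, 0, 0], 0.02], [[0.0791, 0.0607, -0.0034], [0, 0, 0], 0.02], [[0.0944, 0.0552, -0.0038], [0, 0, 0], 0.02], [[0.1078, 0.0461, -0.0043], [0, 0, 0], 0.02], [[0.1185, 0.034, -0.0048], [0, 0, 0], 0.02]]
```

Request:
move_arm(deltas=[[[0.0026,0.016,-0.0003],[0,0,0],0.02],[[0.0092,0.0308,-0.0008],[0,0,0],0.02],[[0.0192,0.0435,-0.0013],[0,0,0],0.02],[[0.0321,0.0534,-0.0018],[0,0,0],0.02],[[0.047,0.0598,-0.0023],[0,0,0],0.02],[[0.063,0.0623,-0.0028],[0,0,0],0.02],[[0.0791,0.0607,-0.0033],[0,0,0],0.02],[[0.0944,0.0552,-0.0038],[0,0,0],0.02],[[0.1078,0.0461,-0.0043],[0,0,0],0.02],[[0.1185,0.034,-0.0048],[0,0,0],0.02]])

```text
time_s: 16.6
tcp_pos: [0.671, -0.0064, 0.217]
eef_rot: [-3.14, 0.0, -2.903]
wrist_force: [-12.3, -3.6, 12.8]
width: 0.253
```

```bash
python3 st.py; python3 circ.py 5.5 .25 10
```

```text
t 16.6 r 0.0644 s 5.487 z 0.217 Ftan(resist) 4.1 Frad -12.13 Fz 12.79 w 0.253 q6 -0.25
[[[0.0075, -0.0144, -0.0005], [0, 0, 0], 0.02], [[0.0111, -0.0302, -0.001], [0, 0, 0], 0.02], [[0.0107, -0.0464, -0.0014], [0, 0, 0], 0.02], [[0.0063, -0.062, -0.0019], [0, 0, 0], 0.02], [[-0.0018, -0.076, -0.0024], [0, 0, 0], 0.02], [[-0.0132, -0.0876, -0.0029], [0, 0, 0], 0.02], [[-0.027, -0.096, -0.0033], [0, 0, 0], 0.02], [[-0.0425, -0.1008, -0.0038], [0, 0, 0], 0.02], [[-0.0587, -0.1015, -0.0043], [0, 0, 0], 0.02], [[-0.0746, -0.0982, -0.0048], [0, 0, 0], 0.02]]
```

Request:
move_arm(deltas=[[[0.006,-0.015,0.001],[0,0,0],0.02],[[0.0096,-0.031,0.001],[0,0,0],0.02],[[0.0092,-0.0472,0.0006],[0,0,0],0.02],[[0.0048,-0.0628,0.0001],[0,0,0],0.02],[[-0.0033,-0.0768,-0.0004],[0,0,0],0.02],[[-0.0147,-0.0884,-0.0009],[0,0,0],0.02],[[-0.0285,-0.0968,-0.0013],[0,0,0],0.02],[[-0.044,-0.1016,-0.0018],[0,0,0],0.02],[[-0.0602,-0.1023,-0.0023],[0,0,0],0.02],[[-0.0761,-0.099,-0.0028],[0,0,0],0.02]])

```text
time_s: 17.43
tcp_pos: [0.5956, -0.1058, 0.2124]
eef_rot: [-3.141, 0.003, -2.904]
wrist_force: [8.1, 5.7, -6.6]
width: 0.258
```

```bash
python3 st.py; python3 circ.py 8 .1 6
```

```text
t 17.4333 r 0.0663 s 1.737 z 0.2124 Ftan(resist) 5.68 Frad -8.18 Fz -6.58 w 0.258 q6 -0.41
[[[-0.006, 0.0024, -0.0002], [0, 0, 0], 0.02], [[-0.0118, 0.0054, -0.0004], [0, 0, 0], 0.02], [[-0.0172, 0.0089, -0.0006], [0, 0, 0], 0.02], [[-0.0223, 0.013, -0.0007], [0, 0, 0], 0.02], [[-0.0269, 0.0176, -0.0009], [0, 0, 0], 0.02], [[-0.0311, 0.0226, -0.0011], [0, 0, 0], 0.02]]
```

Request:
move_arm(deltas=[[[-0.0058,0.0034,-0.0008],[0,0,0],0.02],[[-0.0115,0.0065,-0.0012],[0,0,0],0.02],[[-0.0169,0.01,-0.0016],[0,0,0],0.02],[[-0.022,0.014,-0.0017],[0,0,0],0.02],[[-0.0266,0.0186,-0.0019],[0,0,0],0.02],[[-0.0308,0.0236,-0.0021],[0,0,0],0.02]])

```text
time_s: 17.93
tcp_pos: [0.565, -0.0823, 0.2112]
eef_rot: [-3.139, 0.002, -2.904]
wrist_force: [3.1, -3.2, -2.7]
width: 0.256
```

```bash
python3 st.py; python3 circ.py 8.6 .1 3;python3 circ.py 8.9 .1 3;python3 circ.py 9.2 .1 3
```

```text
t 17.9333 r 0.0659 s 2.329 z 0.2112 Ftan(resist) 4.36 Frad -0.63 Fz -2.66 w 0.256 q6 -0.38
[[[-0.0036, 0.0054, -0.0002], [0, 0, 0], 0.02], [[-0.0067, 0.0111, -0.0004], [0, 0, 0], 0.02], [[-0.0091, 0.0171, -0.0006], [0, 0, 0], 0.02]]
[[[-0.0019, 0.0062, -0.0002], [0, 0, 0], 0.02], [[-0.0031, 0.0126, -0.0004], [0, 0, 0], 0.02], [[-0.0037, 0.0191, -0.0006], [0, 0, 0], 0.02]]
[[[0.0, 0.0065, -0.0002], [0, 0, 0], 0.02], [[0.0007, 0.0129, -0.0004], [0, 0, 0], 0.02], [[0.0021, 0.0193, -0.0005], [0, 0, 0], 0.02]]
```

Request:
move_arm(deltas=[[[-0.0036,0.0054,-0.0002],[0,0,0],0.02],[[-0.0067,0.0111,-0.0004],[0,0,0],0.02],[[-0.0091,0.0171,-0.0006],[0,0,0],0.02]])

```text
time_s: 18.18
tcp_pos: [0.556, -0.0646, 0.2106]
eef_rot: [-3.14, 0.003, -2.903]
wrist_force: [6.0, -3.7, -3.1]
width: 0.254
```

```bash
python3 st.py
```

```text
t 18.1833 r 0.0658 s 2.632 z 0.2106 Ftan(resist) 5.37 Frad -4.46 Fz -3.12 w 0.254 q6 -0.35
```

Request:
move_arm(deltas=[[[-0.0019,0.0062,-0.0002],[0,0,0],0.02],[[-0.0031,0.0126,-0.0004],[0,0,0],0.02],[[-0.0037,0.0191,-0.0006],[0,0,0],0.02]])

```text
time_s: 18.43
tcp_pos: [0.5527, -0.0455, 0.21]
eef_rot: [-3.139, 0.004, -2.903]
wrist_force: [8.3, -5.3, -4.1]
width: 0.256
```

```bash
python3 st.py
```

```text
t 18.4333 r 0.0656 s 2.928 z 0.21 Ftan(resist) 5.59 Frad -8.15 Fz -4.08 w 0.256 q6 -0.32
```

Request:
move_arm(deltas=[[[0.0,0.0065,-0.0002],[0,0,0],0.02],[[0.0007,0.0129,-0.0004],[0,0,0],0.02],[[0.0021,0.0193,-0.0005],[0,0,0],0.02]])

```text
time_s: 18.68
tcp_pos: [0.5551, -0.0266, 0.2095]
eef_rot: [-3.138, 0.004, -2.904]
wrist_force: [9.1, -6.9, -6.1]
width: 0.258
```

```bash
python3 st.py; for s in 9.5 9.8 10.1 10.4 10.7 11 11.3; do python3 circ.py $s .1 3; done
```

```text
t 18.6833 r 0.0654 s 3.22 z 0.2095 Ftan(resist) 4.28 Frad -10.59 Fz -6.05 w 0.258 q6 -0.28
[[[0.0019, 0.0062, -0.0002], [0, 0, 0], 0.02], [[0.0045, 0.0122, -0.0004], [0, 0, 0], 0.02], [[0.0077, 0.0178, -0.0006], [0, 0, 0], 0.02]]
[[[0.0037, 0.0054, -0.0002], [0, 0, 0], 0.02], [[0.0079, 0.0103, -0.0004], [0, 0, 0], 0.02], [[0.0126, 0.0148, -0.0006], [0, 0, 0], 0.02]]
[[[0.0051, 0.004, -0.0002], [0, 0, 0], 0.02], [[0.0106, 0.0074, -0.0004], [0, 0, 0], 0.02], [[0.0164, 0.0103, -0.0006], [0, 0, 0], 0.02]]
[[[0.0061, 0.0024, -0.0002], [0, 0, 0], 0.02], [[0.0124, 0.004, -0.0003], [0, 0, 0], 0.02], [[0.0188, 0.0051, -0.0005], [0, 0, 0], 0.02]]
[[[0.0065, 0.0004, -0.0002], [0, 0, 0], 0.02], [[0.013, 0.0002, -0.0004], [0, 0, 0], 0.02], [[0.0194, -0.0007, -0.0006], [0, 0, 0], 0.02]]
[[[0.0063, -0.0016, -0.0002], [0, 0, 0], 0.02], [[0.0125, -0.0037, -0.0004], [0, 0, 0], 0.02], [[0.0183, -0.0065, -0.0006], [0, 0, 0], 0.02]]
[[[0.0056, -0.0033, -0.0002], [0, 0, 0], 0.02], [[0.0108, -0.0072, -0.0004], [0, 0, 0], 0.02], [[0.0157, -0.0115, -0.0006], [0, 0, 0], 0.02]]
```

Request:
move_arm(deltas=[[[0.0034,0.0057,-0.0015],[0,0,0],0.02],[[0.006,0.0117,-0.0019],[0,0,0],0.02],[[0.0092,0.0173,-0.0021],[0,0,0],0.02]])

```text
time_s: 18.93
tcp_pos: [0.5634, -0.0089, 0.2087]
eef_rot: [-3.139, 0.003, -2.903]
wrist_force: [-0.1, -5.4, 9.6]
width: 0.259
```

```bash
python3 st.py
```

```text
t 18.9333 r 0.0649 s 3.521 z 0.2087 Ftan(resist) 4.6 Frad -2.75 Fz 9.58 w 0.259 q6 -0.25
```

Request:
move_arm(deltas=[[[0.0037,0.0054,-0.0002],[0,0,0],0.02],[[0.0079,0.0103,-0.0004],[0,0,0],0.02],[[0.0126,0.0148,-0.0006],[0,0,0],0.02]])

```text
time_s: 19.18
tcp_pos: [0.5762, 0.0056, 0.2082]
eef_rot: [-3.138, 0.004, -2.903]
wrist_force: [0.5, -8.0, 8.8]
width: 0.255
```

```bash
python3 st.py
```

```text
t 19.1833 r 0.0647 s 3.82 z 0.2082 Ftan(resist) 4.83 Frad -6.46 Fz 8.81 w 0.255 q6 -0.23
```

Request:
move_arm(deltas=[[[0.0051,0.004,-0.0002],[0,0,0],0.02],[[0.0106,0.0074,-0.0004],[0,0,0],0.02],[[0.0164,0.0103,-0.0006],[0,0,0],0.02]])

```text
time_s: 19.43
tcp_pos: [0.5924, 0.0155, 0.2076]
eef_rot: [-3.138, 0.003, -2.904]
wrist_force: [-1.4, -9.3, 11.0]
width: 0.252
```

```bash
python3 st.py
```

```text
t 19.4333 r 0.0645 s 4.116 z 0.2076 Ftan(resist) 5.01 Frad -7.93 Fz 11.01 w 0.252 q6 -0.21
```

Request:
move_arm(deltas=[[[0.0061,0.0014,0.0005],[0,0,0],0.02],[[0.0124,0.003,0.0003],[0,0,0],0.02],[[0.0188,0.0041,0.0002],[0,0,0],0.02]])

```text
time_s: 19.68
tcp_pos: [0.6098, 0.0201, 0.2071]
eef_rot: [-3.14, 0.0, -2.903]
wrist_force: [-5.8, -5.5, 8.3]
width: 0.254
```

```bash
python3 st.py
```

```text
t 19.6833 r 0.0642 s 4.397 z 0.2071 Ftan(resist) 6.44 Frad -4.66 Fz 8.35 w 0.254 q6 -0.2
```

Request:
move_arm(deltas=[[[0.0065,0.0004,-0.0002],[0,0,0],0.02],[[0.013,0.0002,-0.0004],[0,0,0],0.02],[[0.0194,-0.0007,-0.0006],[0,0,0],0.02]])

```text
time_s: 19.93
tcp_pos: [0.6288, 0.0197, 0.2066]
eef_rot: [-3.141, -0.0, -2.903]
wrist_force: [-8.7, -3.0, 10.9]
width: 0.252
```

```bash
python3 st.py
```

```text
t 19.9333 r 0.0641 s 4.693 z 0.2066 Ftan(resist) 8.12 Frad -4.4 Fz 10.88 w 0.252 q6 -0.21
```

Request:
move_arm(deltas=[[[0.0032,-0.0008,0.0005],[0,0,0],0.02],[[0.0063,-0.0016,0.0005],[0,0,0],0.02],[[0.0094,-0.0026,0.0004],[0,0,0],0.02]])

```text
time_s: 20.18
tcp_pos: [0.6375, 0.0176, 0.2064]
eef_rot: [3.141, -0.002, -2.903]
wrist_force: [-9.8, -0.0, 7.0]
width: 0.257
```

```bash
python3 st.py
```

```text
t 20.1833 r 0.064 s 4.834 z 0.2064 Ftan(resist) 9.34 Frad -2.94 Fz 7.05 w 0.257 q6 -0.21
```

Request:
move_arm(deltas=[[[0.0015,-0.0005,0],[0,0,0],0.02],[[0.0031,-0.0011,0],[0,0,0],0.02]])

```text
time_s: 20.35
tcp_pos: [0.6405, 0.0165, 0.2063]
eef_rot: [3.141, -0.002, -2.903]
wrist_force: [-9.8, 0.6, 6.1]
width: 0.255
```

```bash
python3 st.py
```

```text
t 20.35 r 0.064 s 4.883 z 0.2063 Ftan(resist) 9.44 Frad -2.86 Fz 6.12 w 0.255 q6 -0.21
```

Effort has risen at about 5.6 N/rad to ~9.4 N, i.e. nearly twice the free-running effort. I'll take the load off the hand before opening.

Request:
move_arm(deltas=[[[-0.0007,0.0003,0.0005],[0,0,0],0.02],[[-0.0009,0.0003,0.001],[0,0,0],0.02],[[-0.0009,0.0003,0.001],[0,0,0],0.02]])

```text
time_s: 20.6
tcp_pos: [0.6406, 0.0165, 0.2064]
eef_rot: [-3.142, -0.001, -2.903]
wrist_force: [-5.8, 0.0, -2.1]
width: 0.255
```

```bash
python3 st.py
```

```text
t 20.6 r 0.064 s 4.885 z 0.2064 Ftan(resist) 5.46 Frad -1.99 Fz -2.11 w 0.255 q6 -0.21
```

Request:
move_arm(deltas=[[[-0.0006,0.0001,-0.0003],[0,0,0],0.02],[[-0.0012,0.0001,-0.0003],[0,0,0],0.02],[[-0.0012,0.0001,-0.0003],[0,0,0],0.02]])

```text
time_s: 20.85
tcp_pos: [0.6405, 0.0164, 0.2064]
eef_rot: [-3.141, 0.002, -2.903]
wrist_force: [-2.3, 1.8, -3.6]
width: 0.257
```

```bash
python3 st.py
```

```text
t 20.85 r 0.0639 s 4.884 z 0.2064 Ftan(resist) 2.79 Frad 0.92 Fz -3.61 w 0.257 q6 -0.21
```

Request:
move_arm(deltas=[[[0,0,0],[0,0,0],0.05],[[0,0,0],[0,0,0],0.05],[[0,0,0],[0,0,0],0.05],[[0,0,0],[0,0,0],0.05],[[0,0,0.01],[0,0,0],0.05],[[0,0,0.03],[0,0,0],0.05],[[0,0,0.06],[0,0,0],0.05],[[0,0,0.09],[0,0,0],0.05],[[0,0,0.12],[0,0,0],0.05],[[0,0,0.12],[0,0,0],0.05]])

```text
time_s: 21.68
tcp_pos: [0.6418, 0.0158, 0.3338]
eef_rot: [-3.138, 0.011, -2.904]
wrist_force: [1.2, 0.3, 0.0]
width: 0.583
```

Request:
move_arm(deltas=[[[-0.04,0,0],[0,0,0],0.05],[[-0.08,0,0],[0,0,0],0.05],[[-0.12,-0.01,0],[0,0,0],0.05],[[-0.16,-0.02,0],[0,0,0],0.05],[[-0.18,-0.02,0],[0,0,0],0.05],[[-0.18,-0.02,0],[0,0,0],0.05],[[-0.18,-0.02,0],[0,0,0],0.05]])

```text
time_s: 22.27
tcp_pos: [0.4601, -0.0043, 0.3283]
eef_rot: [-3.14, 0.005, -2.904]
wrist_force: [0.6, -0.5, 0.2]
width: 0.589
```

```bash
python3 - <<'E'
from h import *
s=sense(); print(s['time_s'],s['tcp_pos'],s['wrist_force'],np.abs(s['dq']).max())
snap('scene','s9');snap('side','d9');snap('wrist','w9')
crop('s9',185,190,315,288,6,'s9c');crop('d9',190,150,322,248,6,'d9c')
E
```

```text
22.2667 [ 0.460088   -0.004263    0.32833354] [ 0.59212152 -0.51282071  0.2341716 ] 0.04795295715075426
```

View pics/s9c.png

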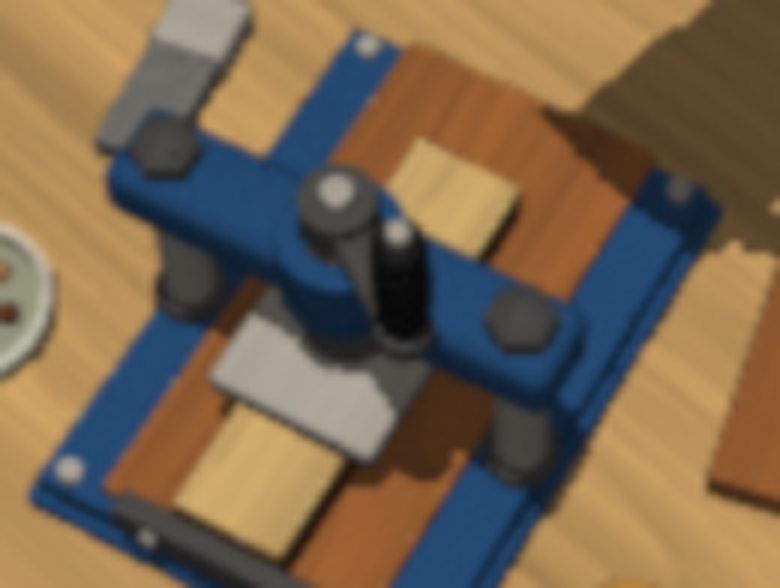

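View pics/d9c.png

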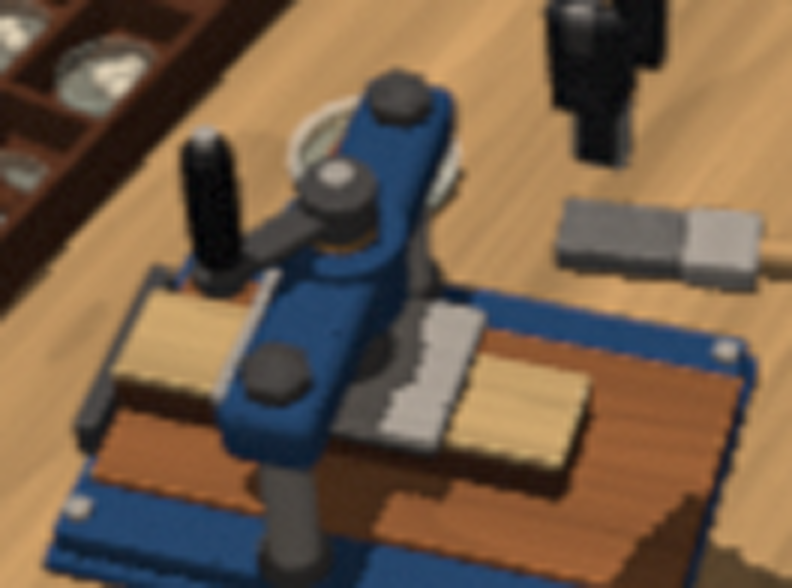

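View pics/w9.png

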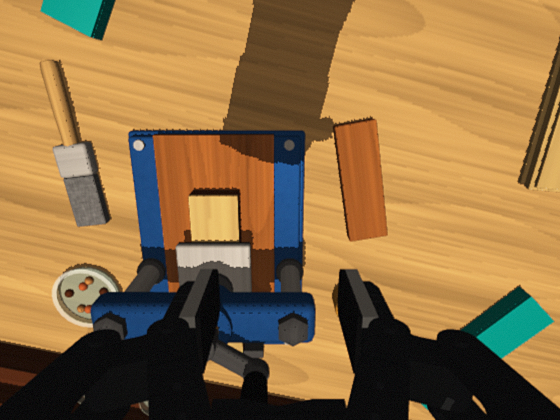

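Platen is down on the box. The box far end is still at the stop (scene crop (177,500)-(277,553)), and the near end (390,195)-(520,190) hasn't moved. Before handing in I'll check that the crank hasn't run back.

```bash
python3 - <<'E'
from h import *
S=load('s9');D=load('d9');f=lambda x,u0:u0+(x+.5)/6-.5
s=lambda u,v:(S,f(u,185),f(v,190)); d=lambda u,v:(D,f(u,190),f(v,150))
h=tri(s(337,190),d(335,175))[0];g=tri(s(397,232),d(206,137))[0];v=g-h
print(h,g,'s',(-.183-np.arctan2(v[1],v[0]))%(2*np.pi))
print(sense()['time_s'],hand_in())
E
```

```text
[ 0.61809309 -0.04102657  0.19362633] [0.64050842 0.01813739 0.25448136] s 4.8915464688978725
the job is handed in; nothing more can be done
22.4167 None
```

The box is home against the back stop and nipped under the platen, and I handed the job in at about 22.4 s with the gripper clear. `hand_in()` gives no verdict.

- **Box:** I gripped its near end and slid it in until the stop pushed back with about 7–13 N. In the press's frame, the far end measures x 108 mm and y about 0.5 mm off centre. It is square to within about 0.02 rad. The pictures taken after nipping show it has not moved.
- **Crank:** I wound it clockwise from 0.41 to about 11.6 rad. Free running took about 4–6 N at the grip. After contact, near 10.8–10.9 rad, the effort rose by about 5.6 N per radian. I stopped at about 9.4 N and took the load off the hand before opening it.
- **Run-back check:** the crank angle read from the final pictures is 4.89 (within the turn, from the starting position). It was 4.88 at release, so it has not run back.
- **Bystanders:** none of those visible in the final pictures appear to have moved. I compared them by eye only, and the glue bottle, jar and cardboard box were not in the close-ups I checked.

**Not confirmed and disagreements:**
- The press force was not measured. I estimate about 150 N from the effort at the grip.
- The wrist camera read positions 2–4 mm lower in y than the other two cameras. I averaged them and centred the box against the bed in the same view.
- Early on I turned the wrist the wrong way into its joint limit, with the arm clear of everything. Unwinding it cost about 3 s.

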